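# Weigh the hemmed-in vial

### The arm

A 6-joint arm with a two-finger parallel gripper is mounted at the origin on a cart in front of the work surface, level with it; the furniture and walls round the work are solid. World frame = base frame: x ahead of the robot, y to its left, z up, the work surface at z = 0. Lengths are in m, angles in rad, forces in N, time in s.
With the tool pointing down it reaches from about 0.325 to 0.9 m from the base axis. Payload 6.1 kg.
Tool frame: the origin (TCP) lies on the centre line of the jaws, within the pads' length; the fingertips stand 11 mm ahead of it and the grasp point (between the pads) lies 8 mm behind it; z points along the fingers, y is the line along which they close (so a half turn about z gives the same grasp; the last joint's range is limited). The gripper opens to 85 mm and grips with 20 to 120 N. Pads are 22 mm wide; open, the fingers measure 114 mm over their backs; the gripper's body (76 mm by 85 mm) begins 54 mm behind the grasp point. The pads swing forward as they close: fully open they stand 13 mm farther back than shut.
Start: joints at [-1.266, 0.22, 1.526, -0, 1.395, -0.126], TCP at [0.261, -0.568, 0.242] pointing down, gripper open.
Joint ranges: [-2.98, 2.98], [-0.91, 2.08], [0.09, 2.57], [-1.24, 4.39], [0.2, 2.65], [-2.68, 2.68]. Speed limits (rad/s): [2.57, 2.57, 3.01, 3.14, 3.14, 3.14].

### API

Orientations are given as a unit quaternion [w, x, y, z].
In Python, from workcell import env, cams gives the robot as it stands. The module is installed in compiled form; this text tells all that it offers.
- The arm moves only by the tool carry_out, never from a script. Its argument "deltas" is a list of rows, each an object with "xyz": the shift along the tool's x, y, z in m, a list of three; "dr": the turn, a rotation vector about the tool's x, y, z in degrees, a list of three; "grip": the closure, from 0 (fully open) to 1 (shut). In form: [{"xyz": [dx, dy, dz], "dr": [wx, wy, wz], "grip": grip}, ...]. A call has 1 to 10 rows; each row is the pose to reach, as a shift and turn from the pose commanded when the call began, along the tool's axes at that moment; what a row does not reach only later rows make up. A row lasts 1/12 s, in which the tool goes at most 41.7 mm and 7.16 degrees, less where a joint would pass 70% of its speed; a pose out of reach is approached as far as the arm can. A call with a gripper value outside its range is refused whole. The fingers move at their own pace and stop on an object; "grip_force" is the grip in N (left out, the last holds). Time passes only in rows, so rows that repeat a pose let the fingers close. It gives the time, the measured TCP pose, the force, the opening and the grip force at its end, in the units of the state.
- env.get_obs(): the state, without advancing time (a new reading comes with each control period).
- cams.snapshot(name): name is "scene" or "top" or "wrist"; returns the picture (400x640x3 uint8, blue, green, red); there is no depth.
- cams.get_calibration(name): a dict with "fov_y" (degrees; the focal length in pixels is half the picture's height over the tangent of half this angle, whatever the lens; pixels are square), "cx", "cy" (the principal point, pixels), "origin" and "orientation" of the camera in the world; the wrist camera has in their place "T_tool_cam" (4x4, takes a point from camera to tool coordinates, whose origin is the TCP and whose axes are the flange's). Camera axes: x right, y down, z forward; pixel columns grow to the right and rows downward; lengths in m; the calibration is good to about 2 mm. A picture is of the moment at which its call begins: read the wrist's pose just before it. get_calibration takes no time and is no camera call.
- env.job_done(): hands the job in; it is judged then, once.
The state is a dict: "time_s": time; "joint_pos": joint angles; "dq": joint speeds; "tau": joint torques, N m; "position": TCP position; "orientation": TCP orientation; "ft_force": force on the tool from outside, world axes, zero at the start; "torque": the same for the moment, N m; "width": finger opening in m; "grip_force": force on a finger pad.
Only numpy, scipy, OpenCV 4.12 (cv2) and the standard library are available. Lean on these libraries where they do the work, as an engineer would, in place of code of your own. Each camera call takes 0.05 s, during which the arm holds its last target. There are 200 camera calls.

### The job

The small sample vial on the spill tray is hemmed in by two bottles and a beaker: set all three aside on the cork mat, then stand the vial on the middle of the balance pan, and after that put each of the three back on the tray exactly where it stood at the start. Keep everything upright and leave the timer and the mouse alone.

Things in the scene. Friction and masses are not known exactly. Their poses are not given: they have to be found in the camera images.
- vial_mid (a point): the sample vial to be weighed: clear round vial with a white screw cap, 27 mm diameter, 52 mm high, cap = top 14 mm and as wide as the body; the only vial. The point is its centre, 26 mm above its underside; z is up.
- buffer_bottle_mid (a point): shortest bottle: white round bottle, 38 mm diameter, 75 mm high; straight body up to about 55 mm, then a shoulder and a green screw cap 26 mm wide (top 17 mm). Grip round the body. The point is its centre, 37.5 mm above its underside; z is up.
- wide_bottle_mid (a point): widest bottle: clear reagent bottle with a yellow screw cap that does not turn, 57 mm diameter, 104 mm high. Grip round the body; it counts as solid at full width up to 92 mm, so only the top 12 mm of the 36 mm wide cap stand free. The point is its centre, 52 mm above its underside; z is up.
- beaker_mid (a point): small clear glass beaker, open at the top, a little pale filling, no handle, 51 mm diameter at the rim, 68 mm high. Grip round the outside. The point is its centre, 34 mm above its underside; z is up.
- tray: fixed grey spill tray, 190 mm along its x, 150 mm along its y; origin at the centre of its underside, floor 4 mm above that, rim 10 mm high. The vial starts 34 mm from the centre towards -y; 52 mm from it, centre to centre, stand the two bottles and the beaker: one on its +x, one on its -x, one on its +y side, drawn by lot. Places are unmarked: note them first.
- mat_side: fixed flat tan cork mat for setting things aside, 210 mm along its x, 130 mm along its y, 3 mm thick; empty at the start; origin at the centre of its underside, its top 3 mm above that.
- pan (a point): centre of the top face of the balance's round steel pan, 92 mm diameter, 42 mm above the worktop, fixed. The balance is a fixed white box 180 by 130 mm, 36 mm high (display 39 mm), with its display end towards -x of this frame; the pan centre is 25 mm from the balance's middle, away from the display.
- timer_b: bystander: small white timer lying flat, 56 by 66 mm, 16 mm high, loose; origin at the centre of its underside. Leave alone.
- mouse_b: bystander: black computer mouse, 112 by 62 mm, 37 mm high, loose; origin at the centre of its underside. Leave alone.

How it is judged:
By the outcome, as a careful person would: the job done as asked, in the order asked, and still so for the second after the job is handed in, with the robot touching nothing.
It also fails if it takes over 134 s, if anything falls off the work surface, if the arm or the gripper's body presses on something with over 40 N, if the wrist force passes 120 N, or if a joint passes its speed limit or range.

## Working session

There is one attempt and no reset: what is moved stays moved. The work goes in short steps, Python scripts to look and compute and a tool call to move; the robot and the scene stay as the last step left them, time stands still between calls to the robot, and variables do not carry over. Pictures are saved under pics/ and viewed, at most 14 in all, crops included, and the job is handed in when it is done.

Besides the shell and the picture viewer there is one more tool, called as name(argument=value, ...), one argument or row to a line, values as JSON. carry_out: Moves the arm, as the interface text tells. Its arguments: {"type":"object","properties":{"deltas":{"type":"array"},"grip_force":{"type":"number"}},"required":["deltas"]}

```bash
mkdir -p pics
python3 - <<'E'
from workcell import env,cams
import cv2
o=env.get_obs(); print(o)
for n in("scene","top"):
    print(n,cams.get_calibration(n)); cv2.imwrite(f"pics/{n}0.png",cams.snapshot(n))
print(cams.get_calibration("wrist"))
E
```

```text
{'time_s': 0.0, 'joint_pos': array([-1.26608496e+00,  2.21256474e-01,  1.52761106e+00,  1.25487129e-07,
        1.39470375e+00, -1.26100853e-01]), 'dq': array([-0.00010493, -0.0005933 ,  0.00082361, -0.00036384,  0.00017277,
        0.00075066]), 'tau': array([-8.32935202e-04, -4.96900105e+01, -3.89396310e+01, -1.00794937e-04,
        1.09701310e-02, -3.19869366e-05]), 'position': array([ 0.26082427, -0.56732956,  0.24118045]), 'orientation': array([-9.85379773e-04,  9.76889195e-01,  2.13744055e-01, -8.81722777e-05]), 'ft_force': array([ 1.0930944 ,  0.14048016, -0.15826978]), 'torque': array([0.03447661, 0.04473738, 0.00539966]), 'grip_force': 0.0, 'width': 0.08534166873257926}
scene {'fov_y': 43.444243622294714, 'cx': 321.01787831511984, 'cy': 202.6677570288201, 'origin': array([-0.11422753, -0.91109435,  1.38992331]), 'orientation': array([-0.33873557,  0.89411407, -0.27583158,  0.09866703])}
top {'fov_y': 47.99331461284204, 'cx': 323.1242592050761, 'cy': 194.2616527529658, 'origin': array([0.32088451, 0.07994559, 1.63787876]), 'orientation': array([-0.03508437,  0.71091064, -0.7005879 ,  0.0505148 ])}
{'fov_y': 66.08998967396693, 'cx': 322.917699178081, 'cy': 198.43783705910678, 'T_tool_cam': array([[-9.51492296e-04, -9.45819252e-01, -3.24692220e-01,
         8.30315137e-02],
       [ 9.99999493e-01, -7.93322329e-04, -6.19516791e-04,
        -1.29245001e-04],
       [ 3.28365320e-04, -3.24692645e-01,  9.45819528e-01,
        -1.31477694e-01],
       [ 0.00000000e+00,  0.00000000e+00,  0.00000000e+00,
         1.00000000e+00]])}
```

View pics/scene0.png

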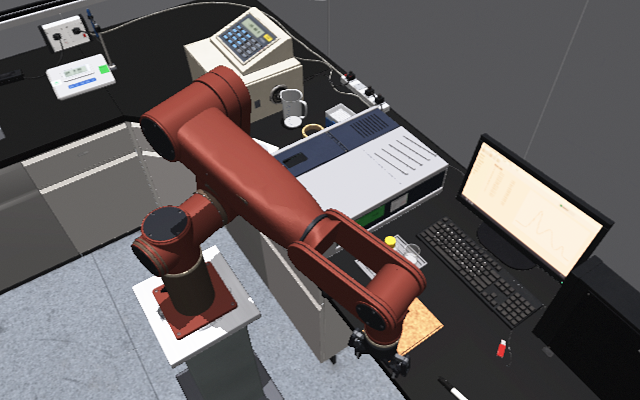

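View pics/top0.png

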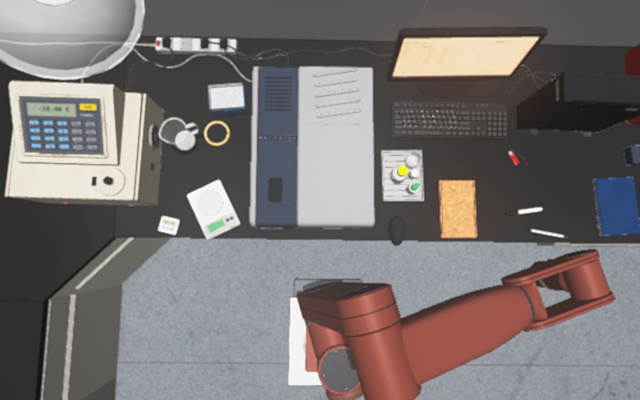

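The top view shows the tray at about (402,175), the mat at (458,208), the balance at (214,208) with the timer at (168,226), and the mouse at (397,230). A tall instrument stands between tray and balance at columns 250–373.

```bash
cat > h.py <<'E'
import numpy as np,cv2
from scipy.spatial.transform import Rotation as R
from workcell import env,cams
def rot(q): return R.from_quat([q[1],q[2],q[3],q[0]]).as_matrix()
def cam(n,o=None):
    c=cams.get_calibration(n); f=200/np.tan(np.radians(c['fov_y'])/2)
    K=np.array([[f,0,c['cx']],[0,f,c['cy']],[0,0,1]])
    if n=='wrist':
        T=np.eye(4);T[:3,:3]=rot(o['orientation']);T[:3,3]=o['position'];T=T@c['T_tool_cam'];return K,T[:3,:3],T[:3,3]
    return K,rot(c['orientation']),np.array(c['origin'])
def p2w(C,uv,z):
    K,Rm,t=C; d=Rm@np.linalg.inv(K)@np.array([uv[0],uv[1],1.]); return t+d*(z-t[2])/d[2]
def w2p(C,P):
    K,Rm,t=C; q=K@(Rm.T@(np.asarray(P,float)-t)); return q[:2]/q[2]
E
python3 - <<'E'
from h import *
C=cam('top')
for n,uv,z in[("tray TL",(382,151),.01),("TR",(422,150),.01),("BR",(424,201),.01),("BL",(383,203),.01),("mat TL",(439,181),.003),("TR",(475,180),.003),("BR",(477,237),.003),("BL",(441,238),.003),
 ("green cap",(414,188),.079),("yellow",(404,171),.108),("beaker",(411,160),.072),("pan",(210,198),.042),("bal TL",(187,190),.036),("TR",(217,180),.036),("BR",(240,224),.036),("BL",(209,238),.036),("timer",(168,226),.016),("mouse",(397,230),.03),("instTL",(252,67),.15),("TR",(373,67),.15),("BR",(373,226),.15),("BL",(250,226),.15)]: print(n,p2w(C,uv,z).round(3))
im=cv2.imread('pics/top0.png')
a=cv2.resize(im[140:245,375:485],None,fx=5,fy=5,interpolation=2); b=cv2.resize(im[170:245,150:250],(500,375),interpolation=2)
cv2.imwrite('pics/c1.png',a)
E
```

```text
tray TL [ 0.684 -0.17   0.01 ]
TR [ 0.691 -0.319  0.01 ]
BR [ 0.5   -0.324  0.01 ]
BL [ 0.491 -0.174  0.01 ]
mat TL [ 0.577 -0.383  0.003]
TR [ 0.582 -0.517  0.003]
BR [ 0.372 -0.519  0.003]
BL [ 0.366 -0.386  0.003]
green cap [ 0.538 -0.272  0.079]
yellow [ 0.593 -0.232  0.108]
beaker [ 0.64  -0.264  0.072]
pan [0.496 0.448 0.042]
bal TL [0.524 0.533 0.036]
TR [0.562 0.428 0.036]
BR [0.405 0.34  0.036]
BL [0.354 0.447 0.036]
timer [0.395 0.599 0.016]
mouse [ 0.392 -0.22   0.03 ]
instTL [0.94  0.299 0.15 ]
TR [ 0.949 -0.118  0.15 ]
BR [ 0.399 -0.118  0.15 ]
BL [0.393 0.288 0.15 ]
```

View pics/c1.png

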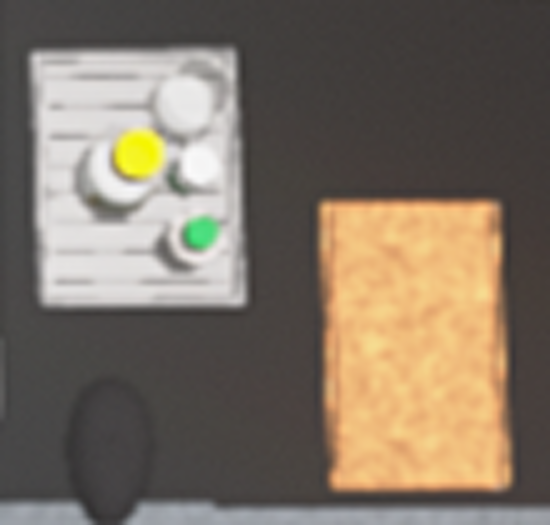

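Run:
```python
from h import *
S=cam('scene');T=cam('top')
# box far-right top corner and right-near; find z minimising mismatch
for name,t,s in[("far right",(373,67),(447,163)),("back-left navy",(252,67),(358,107))]:
    print(name,[(z,(w2p(S,p2w(T,t,z))-s).round(0).tolist()) for z in(.05,.1,.15,.2,.25)])
im=cv2.imread('pics/scene0.png'); cv2.imwrite('pics/c2.png',cv2.resize(im[90:280,260:460],None,fx=3,fy=3,interpolation=2))
```

```text
far right [(0.05, [9.0, 21.0]), (0.1, [6.0, 13.0]), (0.15, [3.0, 4.0]), (0.2, [-1.0, -5.0]), (0.25, [-4.0, -15.0])]
back-left navy [(0.05, [20.0, 14.0]), (0.1, [18.0, 7.0]), (0.15, [16.0, -0.0]), (0.2, [14.0, -8.0]), (0.25, [11.0, -16.0])]
```

View pics/c2.png

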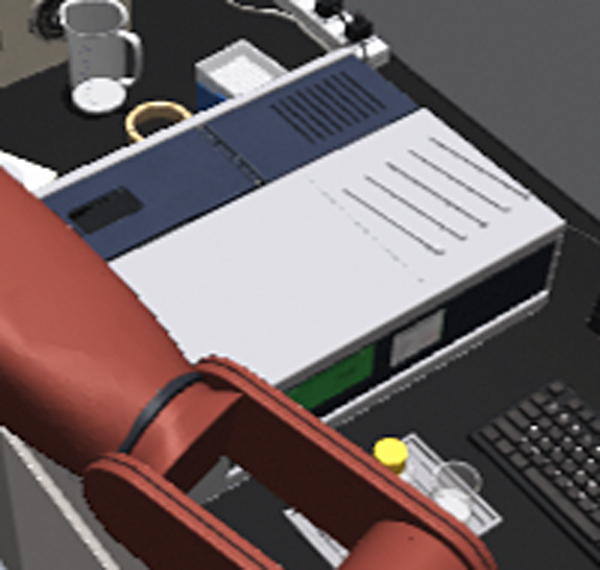

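The instrument's top comes out at about 0.17–0.18 m, so I keep the wrist camera on the -y side near it. Next I move to a viewpoint over the tray.

```bash
cat >> h.py <<'E'
def go(*targets):
    """targets: (x,y,z,tool-x angle deg); prints the shift/turn in present tool axes for each (start pose of a call = last target)"""
    o=env.get_obs(); p=np.array(o['position']);M=rot(o['orientation'])
    print('now',p.round(4),'ang',np.degrees(np.arctan2(M[1,0],M[0,0])).round(2),'t',round(o['time_s'],2),'w',round(o['width'],4),'q',o['joint_pos'].round(2),'F',o['ft_force'].round(1))
    for x,y,z,a in targets:
        c,s=np.cos(np.radians(a)),np.sin(np.radians(a)); N=np.array([[c,s,0],[s,-c,0],[0,0,-1]])
        print((x,y,z,a),'xyz',(M.T@(np.array([x,y,z])-p)).round(4).tolist(),'dr',np.degrees(R.from_matrix(M.T@N).as_rotvec()).round(2).tolist())
        p=np.array([x,y,z]);M=N
E
python3 -c "
from h import *
go((.607,-.313,.30,-45),(.607,-.313,.30,-75))"
```

```text
now [ 0.2608 -0.5674  0.2413] ang 24.68 t 0.1 w 0.0853 q [-1.27  0.22  1.53  0.    1.39 -0.13] F [ 0.6 -1.  -0. ]
(0.607, -0.313, 0.3, -45) xyz [0.4208, -0.0867, -0.0585] dr [-0.1, 0.05, 69.68]
(0.607, -0.313, 0.3, -75) xyz [0.0, 0.0, 0.0] dr [0.0, 0.0, 30.0]
```

carry_out(
  deltas=[
    {"xyz":[0.03,-0.006,-0.03],"dr":[0,0,7],"grip":0},
    {"xyz":[0.068,-0.014,-0.045],"dr":[0,0,14],"grip":0},
    {"xyz":[0.106,-0.022,-0.0585],"dr":[0,0,21],"grip":0},
    {"xyz":[0.145,-0.03,-0.0585],"dr":[0,0,28],"grip":0},
    {"xyz":[0.185,-0.038,-0.0585],"dr":[0,0,35],"grip":0},
    {"xyz":[0.225,-0.046,-0.0585],"dr":[0,0,42],"grip":0},
    {"xyz":[0.265,-0.054,-0.0585],"dr":[0,0,49],"grip":0},
    {"xyz":[0.305,-0.062,-0.0585],"dr":[0,0,56],"grip":0},
    {"xyz":[0.345,-0.07,-0.0585],"dr":[0,0,63],"grip":0},
    {"xyz":[0.38,-0.078,-0.0585],"dr":[0,0,69.68],"grip":0},
  ],
)

```text
time_s: 0.93
position: [0.5739, -0.3377, 0.3002]
orientation: [-0.0, 0.925, -0.38, -0.0]
ft_force: [0.4, -0.9, 0.3]
width: 0.0856
grip_force: 0.0
```

```bash
python3 -c "
from h import *
go((.607,-.313,.30,-75))"
```

```text
now [ 0.5739 -0.3377  0.3002] ang -44.68 t 0.93 w 0.0856 q [-0.65  0.29  1.34 -0.    1.52  1.7 ] F [ 0.4 -0.9  0.3]
(0.607, -0.313, 0.3, -75) xyz [0.0062, -0.0408, 0.0002] dr [0.02, 0.04, 30.32]
```

carry_out(
  deltas=[
    {"xyz":[0.003,-0.02,0],"dr":[0,0,7],"grip":0},
    {"xyz":[0.006,-0.034,0],"dr":[0,0,14],"grip":0},
    {"xyz":[0.006,-0.041,0],"dr":[0,0,21],"grip":0},
    {"xyz":[0.006,-0.041,0],"dr":[0,0,28],"grip":0},
    {"xyz":[0.006,-0.041,0],"dr":[0,0,30.3],"grip":0},
    {"xyz":[0.006,-0.041,0],"dr":[0,0,30.3],"grip":0},
    {"xyz":[0.006,-0.041,0],"dr":[0,0,30.3],"grip":0},
  ],
)

```text
time_s: 1.52
position: [0.6055, -0.3138, 0.3002]
orientation: [0.0, 0.796, -0.605, -0.001]
ft_force: [-0.3, -0.5, -0.5]
width: 0.0856
grip_force: 0.0
```

Run:
```python
from h import *
go()
o=env.get_obs(); im=cams.snapshot('wrist'); C=cam('wrist',o); cv2.imwrite('pics/w1.png',im); np.save('pics/w1.npy',np.r_[o['position'],o['orientation']])
for n,P in dict(tray=(.591,-.247,.004),vial=(.592,-.281,.056),wide=(.591,-.229,.108),beaker=(.644,-.28,.072),buf=(.54,-.282,.079)).items(): print(n,w2p(C,P).round())
```

```text
now [ 0.6055 -0.3138  0.3002] ang -74.53 t 1.52 w 0.0856 q [-0.59  0.33  1.29 -0.    1.53  2.28] F [-0.3 -0.5 -0.5]
tray [320. 202.]
vial [326. 191.]
wide [315. 245.]
beaker [284. 185.]
buf [367. 207.]
```

View pics/w1.png

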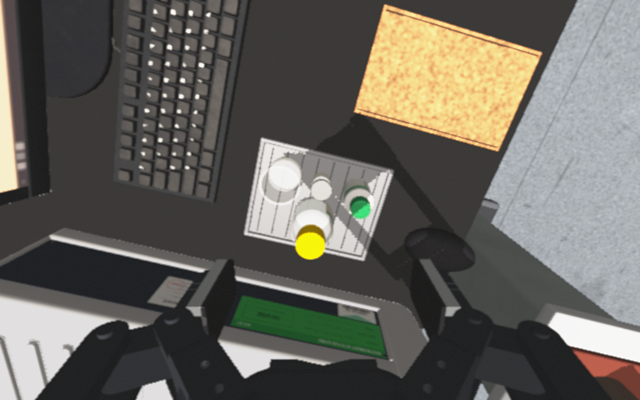

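The wrist view shows the tray at (320,200), the yellow cap at (310,244), green cap at (360,207), vial cap at (320,189) and the beaker around (282,178). All agree with the predictions.

Run:
```python
from h import *
s=np.load('pics/w1.npy'); C=cam('wrist',dict(position=s[:3],orientation=s[3:]))
T=cam('top')
for nm,Cc,f,roi in(('wrist',C,'pics/w1.png',(130,270,230,400)),('top',T,'pics/top0.png',(145,205,380,425))):
    im=cv2.imread(f); h=cv2.cvtColor(im,40); r0,r1,c0,c1=roi
    for n,lo,hi,z in(('yellow',(25,150,120),(35,255,255),.108),('green',(55,100,60),(85,255,255),.079)):
        m=cv2.inRange(h,lo,hi)[r0:r1,c0:c1]; k=cv2.connectedComponentsWithStats(m); i=1+np.argmax(k[2][1:,4]); uv=k[3][i]+(c0,r0)
        print(nm,n,uv.round(1),k[2][i,4],p2w(Cc,uv,z).round(4))
q=[p2w(C,u,.010) for u in((262,138),(394,170),(364,260),(245,234))]
print('tray',np.round(q,4),np.mean(q,0))
print('vial',p2w(C,(320,189),.056),'mat',np.mean([p2w(C,u,.003) for u in((386,6),(541,53),(498,150),(355,112))],0))
im=cv2.imread('pics/w1.png'); cv2.imwrite('pics/c3.png',cv2.resize(im[130:265,240:400],None,fx=4.4,fy=4.4,interpolation=2))
```

```text
wrist yellow [309.8 245.6] 629 [ 0.5966 -0.2268  0.108 ]
wrist green [359.9 207.4] 330 [ 0.5479 -0.2787  0.079 ]
top yellow [402.  170.6] 65 [ 0.5945 -0.2247  0.108 ]
top green [414.5 186.2] 30 [ 0.5447 -0.2742  0.079 ]
tray [[ 0.6911 -0.3167  0.01  ]
 [ 0.5031 -0.3223  0.01  ]
 [ 0.4996 -0.1743  0.01  ]
 [ 0.6865 -0.1691  0.01  ]] [ 0.5950896  -0.24560872  0.01      ]
vial [ 0.59950381 -0.28155772  0.056     ] mat [ 0.4752931  -0.44870232  0.003     ]
```

View pics/c3.png

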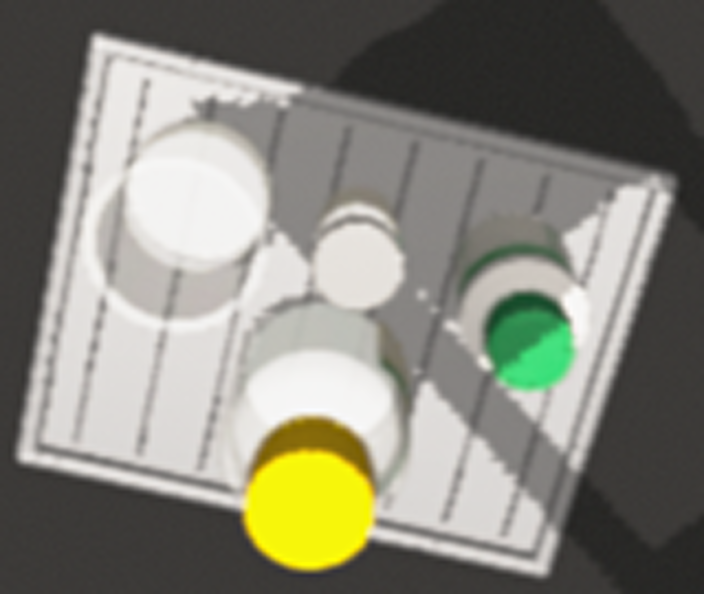

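Run:
```python
from h import *
s=np.load('pics/w1.npy'); C=cam('wrist',dict(position=s[:3],orientation=s[3:]))
m={}
for n,u,z in(('wide',(310,510),.108),('buf',(530,341),.079),('vial',(359,265),.056),('beak',(178,243),.072)):
    m[n]=p2w(C,(239.6+u[0]/4.4,129.6+u[1]/4.4),z)[:2]; print(n,m[n].round(4))
a=np.radians(1.6);ex=np.array([np.cos(a),np.sin(a)]);ey=np.array([-ex[1],ex[0]])
off=dict(wide=.018*ey,buf=-.034*ey-.052*ex,vial=-.034*ey,beak=-.034*ey+.052*ex)
e=[m[k]-off[k] for k in m]; c=np.mean(e,0); print(np.round(e,4),c.round(4))
for k in off: print(k,(c+off[k]).round(4))
```

```text
wide [ 0.5964 -0.2271]
buf [ 0.5478 -0.2791]
vial [ 0.5977 -0.2809]
beak [ 0.649  -0.2786]
[[ 0.5969 -0.2451]
 [ 0.5988 -0.2437]
 [ 0.5968 -0.2469]
 [ 0.5961 -0.2461]] [ 0.5971 -0.2454]
wide [ 0.5966 -0.2274]
buf [ 0.5461 -0.2809]
vial [ 0.5981 -0.2794]
beak [ 0.6501 -0.278 ]
```

```bash
python3 -c "
from h import *
go((.5966,-.2274,.16,-80),(.5966,-.2274,.06,-80))"
```

```text
now [ 0.6054 -0.314   0.3003] ang -74.54 t 1.57 w 0.0855 q [-0.59  0.33  1.29  0.    1.53  2.28] F [-0.1 -1.1  1. ]
(0.5966, -0.2274, 0.16, -80) xyz [-0.0857, -0.0146, 0.1404] dr [0.03, 0.03, 5.46]
(0.5966, -0.2274, 0.06, -80) xyz [0.0, 0.0, 0.1] dr [0.0, 0.0, 0.0]
```

carry_out(
  deltas=[
    {"xyz":[-0.02,-0.004,0.02],"dr":[0,0,2],"grip":0},
    {"xyz":[-0.045,-0.008,0.04],"dr":[0,0,4],"grip":0},
    {"xyz":[-0.07,-0.012,0.06],"dr":[0,0,5.46],"grip":0},
    {"xyz":[-0.0857,-0.0146,0.09],"dr":[0,0,5.46],"grip":0},
    {"xyz":[-0.0857,-0.0146,0.12],"dr":[0,0,5.46],"grip":0},
    {"xyz":[-0.0857,-0.0146,0.135],"dr":[0,0,5.46],"grip":0},
    {"xyz":[-0.0857,-0.0146,0.1404],"dr":[0,0,5.46],"grip":0},
    {"xyz":[-0.0857,-0.0146,0.1404],"dr":[0,0,5.46],"grip":0},
    {"xyz":[-0.0857,-0.0146,0.1404],"dr":[0,0,5.46],"grip":0},
  ],
)

```text
time_s: 2.32
position: [0.5974, -0.2281, 0.1614]
orientation: [-0.0, 0.766, -0.643, 0.001]
ft_force: [0.3, -0.4, -1.2]
width: 0.0849
grip_force: 0.0
```

Run:
```python
from h import *
o=env.get_obs(); im=cams.snapshot('wrist'); C=cam('wrist',o); cv2.imwrite('pics/w2.png',im); np.save('pics/w2.npy',np.r_[o['position'],o['orientation']])
go((.5966,-.2274,.06,-80))
for n,P in dict(vial=(.598,-.28,.056),wide=(.5966,-.2274,.108),beaker=(.65,-.278,.072),buf=(.547,-.28,.079)).items(): print(n,w2p(C,P).round())
```

```text
now [ 0.5979 -0.2284  0.1622] ang -80.1 t 2.37 w 0.0855 q [-0.49  0.32  1.56  0.    1.26  2.48] F [-0.6 -1.  -0. ]
(0.5966, -0.2274, 0.06, -80) xyz [-0.0014, 0.0013, 0.1022] dr [-0.12, -0.09, -0.1]
vial [333. 138.]
wide [323. 229.]
beaker [261. 131.]
buf [406. 155.]
```

View pics/w2.png

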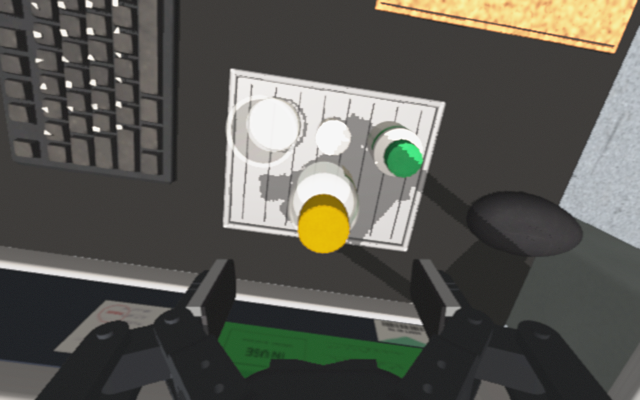

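The cap disc is at (323,223), green at (404,158), vial at (334,136) and the beaker rim at (265,130), each within a few pixels of prediction. I re-solve from here.

Run:
```python
from h import *
s=np.load('pics/w2.npy'); C=cam('wrist',dict(position=s[:3],orientation=s[3:]))
im=cv2.imread('pics/w2.png'); h=cv2.cvtColor(im,40)
for lo,hi in(((20,150,100),(35,255,255)),((50,80,50),(85,255,255))):
    m=cv2.inRange(h,lo,hi)[110:260,220:440]; k=cv2.connectedComponentsWithStats(m); i=1+np.argmax(k[2][1:,4]); print(k[2][i]+np.array([220,110,0,0,0]))
for n,u,z in(('wide',(323,224),.108),('buf',(404,159),.079),('vial',(334,136),.056),('beak',(265.5,130),.072)): print(n,p2w(C,u,z).round(4))
q=np.array([p2w(C,u,.010) for u in((231.5,69),(444,102),(409,251),(223,228))]); print('tray',q.round(4),q.mean(0).round(4))
```

```text
[ 298  195   51   59 2416]
[ 385  140   38   38 1083]
wide [ 0.5973 -0.2307  0.108 ]
buf [ 0.5474 -0.2771  0.079 ]
vial [ 0.5976 -0.2816  0.056 ]
beak [ 0.6469 -0.2793  0.072 ]
tray [[ 0.6911 -0.3164  0.01  ]
 [ 0.5052 -0.3215  0.01  ]
 [ 0.4972 -0.1738  0.01  ]
 [ 0.6882 -0.167   0.01  ]] [ 0.5954 -0.2447  0.01  ]
```

carry_out(
  deltas=[
    {"xyz":[-0.001,0.001,0.02],"dr":[0,0,0],"grip":0},
    {"xyz":[-0.001,0.001,0.045],"dr":[0,0,0],"grip":0},
    {"xyz":[-0.001,0.001,0.07],"dr":[0,0,0],"grip":0},
    {"xyz":[-0.001,0.001,0.09],"dr":[0,0,0],"grip":0},
    {"xyz":[-0.001,0.001,0.102],"dr":[0,0,0],"grip":0},
    {"xyz":[-0.001,0.001,0.102],"dr":[0,0,0],"grip":0},
    {"xyz":[-0.001,0.001,0.102],"dr":[0,0,0],"grip":0},
    {"xyz":[-0.001,0.001,0.102],"dr":[0,0,0],"grip":0},
  ],
  grip_force=40,
)

```text
time_s: 3.03
position: [0.5973, -0.2276, 0.0607]
orientation: [-0.0, 0.766, -0.643, 0.002]
ft_force: [-0.2, -0.2, 0.7]
width: 0.0852
grip_force: 0.0
```

carry_out(
  deltas=[
    {"xyz":[0,0,0],"dr":[0,0,0],"grip":0.15},
    {"xyz":[0,0,0],"dr":[0,0,0],"grip":0.22},
    {"xyz":[0,0,0],"dr":[0,0,0],"grip":0.28},
    {"xyz":[0,0,0],"dr":[0,0,0],"grip":0.33},
    {"xyz":[0,0,0],"dr":[0,0,0],"grip":0.4},
    {"xyz":[0,0,0],"dr":[0,0,0],"grip":0.5},
    {"xyz":[0,0,0],"dr":[0,0,0],"grip":0.7},
    {"xyz":[0,0,0],"dr":[0,0,0],"grip":1},
    {"xyz":[0,0,0],"dr":[0,0,0],"grip":1},
    {"xyz":[0,0,0],"dr":[0,0,0],"grip":1},
  ],
)

```text
time_s: 3.87
position: [0.5967, -0.227, 0.0595]
orientation: [-0.0, 0.766, -0.643, 0.001]
ft_force: [1.1, 1.3, 5.8]
width: 0.056
grip_force: 43.0
```

```bash
python3 -c "
from h import *
print(env.get_obs()['grip_force'])
go((.597,-.228,.20,-80),(.41,-.449,.20,-80),(.41,-.449,.0610,-80))"
```

```text
42.986549735069275
now [ 0.5967 -0.227   0.0595] ang -80.08 t 3.87 w 0.056 q [-0.49  0.43  1.62  0.    1.08  2.48] F [1.1 1.3 5.8]
(0.597, -0.228, 0.2, -80) xyz [0.0012, -0.0004, -0.1405] dr [-0.09, -0.06, -0.08]
(0.41, -0.449, 0.2, -80) xyz [0.1852, 0.2225, 0.0] dr [0.0, 0.0, 0.0]
(0.41, -0.449, 0.061, -80) xyz [0.0, 0.0, 0.139] dr [0.0, 0.0, 0.0]
```

carry_out(
  deltas=[
    {"xyz":[0,0,-0.005],"dr":[0,0,0],"grip":1},
    {"xyz":[0,0,-0.018],"dr":[0,0,0],"grip":1},
    {"xyz":[0,0,-0.036],"dr":[0,0,0],"grip":1},
    {"xyz":[0,0,-0.056],"dr":[0,0,0],"grip":1},
    {"xyz":[0,0,-0.076],"dr":[0,0,0],"grip":1},
    {"xyz":[0,0,-0.096],"dr":[0,0,0],"grip":1},
    {"xyz":[0.004,0.005,-0.116],"dr":[0,0,0],"grip":1},
    {"xyz":[0.012,0.014,-0.13],"dr":[0,0,0],"grip":1},
    {"xyz":[0.022,0.026,-0.138],"dr":[0,0,0],"grip":1},
    {"xyz":[0.034,0.041,-0.14],"dr":[0,0,0],"grip":1},
  ],
)

```text
time_s: 4.7
position: [0.5612, -0.2683, 0.2005]
orientation: [-0.0, 0.766, -0.643, 0.001]
ft_force: [1.3, -0.8, -1.8]
width: 0.056
grip_force: 43.0
```

carry_out(
  deltas=[
    {"xyz":[0.015,0.02,0],"dr":[0,0,0],"grip":1},
    {"xyz":[0.032,0.04,0],"dr":[0,0,0],"grip":1},
    {"xyz":[0.05,0.062,0],"dr":[0,0,0],"grip":1},
    {"xyz":[0.07,0.086,0],"dr":[0,0,0],"grip":1},
    {"xyz":[0.09,0.11,0],"dr":[0,0,0],"grip":1},
    {"xyz":[0.108,0.134,0.01],"dr":[0,0,0],"grip":1},
    {"xyz":[0.124,0.154,0.025],"dr":[0,0,0],"grip":1},
    {"xyz":[0.137,0.17,0.045],"dr":[0,0,0],"grip":1},
    {"xyz":[0.146,0.181,0.065],"dr":[0,0,0],"grip":1},
    {"xyz":[0.15,0.186,0.08],"dr":[0,0,0],"grip":1},
  ],
)

```text
time_s: 5.53
position: [0.4001, -0.4483, 0.116]
orientation: [0.0, 0.765, -0.645, -0.002]
ft_force: [-0.6, 0.1, -2.3]
width: 0.0563
grip_force: 43.0
```

```bash
python3 -c "
from h import *
go((.405,-.449,.0595,-80))"
```

```text
now [ 0.4001 -0.4483  0.116 ] ang -80.26 t 5.53 w 0.0563 q [-0.97  0.29  1.7  -0.    1.16  2.  ] F [-0.6  0.1 -2.3]
(0.405, -0.449, 0.0595, -80) xyz [0.0016, -0.0048, 0.0565] dr [0.12, 0.13, -0.26]
```

carry_out(
  deltas=[
    {"xyz":[0.001,-0.002,0.012],"dr":[0,0,0],"grip":1},
    {"xyz":[0.001,-0.003,0.024],"dr":[0,0,0],"grip":1},
    {"xyz":[0.001,-0.003,0.035],"dr":[0,0,0],"grip":1},
    {"xyz":[0.001,-0.003,0.043],"dr":[0,0,0],"grip":1},
    {"xyz":[0.001,-0.003,0.048],"dr":[0,0,0],"grip":1},
    {"xyz":[0.001,-0.003,0.048],"dr":[0,0,0],"grip":1},
    {"xyz":[0.001,-0.003,0.048],"dr":[0,0,0],"grip":1},
    {"xyz":[0.001,-0.003,0.048],"dr":[0,0,0],"grip":1},
  ],
)

```text
time_s: 6.2
position: [0.4077, -0.4478, 0.0713]
orientation: [0.0, 0.766, -0.643, 0.001]
ft_force: [0.6, -0.3, -2.2]
width: 0.0561
grip_force: 43.0
```

```bash
python3 -c "
from h import *
go((.405,-.449,.0595,-80))"
```

```text
now [ 0.4077 -0.4478  0.0713] ang -80.05 t 6.2 w 0.0561 q [-0.96  0.35  1.71 -0.    1.08  2.01] F [ 0.6 -0.3 -2.2]
(0.405, -0.449, 0.0595, -80) xyz [0.0007, 0.0028, 0.0118] dr [-0.03, -0.08, -0.05]
```

carry_out(
  deltas=[
    {"xyz":[0.001,0.002,0.004],"dr":[0,0,0],"grip":1},
    {"xyz":[0.001,0.003,0.008],"dr":[0,0,0],"grip":1},
    {"xyz":[0.001,0.003,0.01],"dr":[0,0,0],"grip":1},
    {"xyz":[0.001,0.003,0.0115],"dr":[0,0,0],"grip":1},
    {"xyz":[0.001,0.003,0.0115],"dr":[0,0,0],"grip":1},
    {"xyz":[0.001,0.003,0.0115],"dr":[0,0,0],"grip":1},
  ],
)

```text
time_s: 6.7
position: [0.4042, -0.449, 0.0588]
orientation: [-0.0, 0.766, -0.643, -0.0]
ft_force: [0.6, -0.3, -1.0]
width: 0.0562
grip_force: 43.2
```

carry_out(
  deltas=[
    {"xyz":[0,0,0],"dr":[0,0,0],"grip":0.3},
    {"xyz":[0,0,0],"dr":[0,0,0],"grip":0.2},
    {"xyz":[0,0,0],"dr":[0,0,0],"grip":0},
    {"xyz":[0,0,0],"dr":[0,0,0],"grip":0},
    {"xyz":[0,0,0],"dr":[0,0,0],"grip":0},
    {"xyz":[0,0,0],"dr":[0,0,0],"grip":0},
    {"xyz":[0,0,-0.01],"dr":[0,0,0],"grip":0},
    {"xyz":[0,0,-0.03],"dr":[0,0,0],"grip":0},
    {"xyz":[0,0,-0.06],"dr":[0,0,0],"grip":0},
    {"xyz":[0,0,-0.1],"dr":[0,0,0],"grip":0},
  ],
)

```text
time_s: 7.53
position: [0.4029, -0.4471, 0.1575]
orientation: [-0.001, 0.766, -0.643, -0.003]
ft_force: [1.3, -0.9, 0.4]
width: 0.0852
grip_force: 0.0
```

```bash
python3 -c "
from h import *
go((.50,-.38,.2,-40),(.547,-.279,.17,0),(.547,-.279,.05,0))"
```

```text
now [ 0.4029 -0.4471  0.1575] ang -80.09 t 7.53 w 0.0852 q [-0.97  0.24  1.66 -0.    1.24  2.  ] F [ 1.3 -0.9  0.4]
(0.5, -0.38, 0.2, -40) xyz [-0.0497, -0.1071, -0.0425] dr [0.03, 0.35, -40.09]
(0.547, -0.279, 0.17, 0) xyz [-0.0289, -0.1076, 0.03] dr [0.0, 0.0, -40.0]
(0.547, -0.279, 0.05, 0) xyz [0.0, 0.0, 0.12] dr [0.0, 0.0, 0.0]
```

carry_out(
  deltas=[
    {"xyz":[-0.005,-0.012,-0.015],"dr":[0,0,-6],"grip":0},
    {"xyz":[-0.015,-0.035,-0.03],"dr":[0,0,-13],"grip":0},
    {"xyz":[-0.03,-0.065,-0.04],"dr":[0,0,-20],"grip":0},
    {"xyz":[-0.045,-0.097,-0.042],"dr":[0,0,-27],"grip":0},
    {"xyz":[-0.06,-0.13,-0.042],"dr":[0,0,-34],"grip":0},
    {"xyz":[-0.075,-0.16,-0.042],"dr":[0,0,-41],"grip":0},
    {"xyz":[-0.085,-0.185,-0.042],"dr":[0,0,-48],"grip":0},
    {"xyz":[-0.092,-0.2,-0.042],"dr":[0,0,-55],"grip":0},
    {"xyz":[-0.096,-0.208,-0.042],"dr":[0,0,-62],"grip":0},
    {"xyz":[-0.096,-0.208,-0.042],"dr":[0,0,-69],"grip":0},
  ],
)

```text
time_s: 8.37
position: [0.5945, -0.3167, 0.2017]
orientation: [-0.0, 0.996, -0.092, 0.001]
ft_force: [0.3, -0.7, 0.6]
width: 0.0854
grip_force: 0.0
```

```bash
python3 -c "
from h import *
go((.547,-.279,.17,0))"
```

```text
now [ 0.5945 -0.3167  0.2017] ang -10.59 t 8.37 w 0.0854 q [-0.61  0.36  1.43  0.    1.35  1.15] F [ 0.3 -0.7  0.6]
(0.547, -0.279, 0.17, 0) xyz [-0.0536, -0.0283, 0.0316] dr [-0.02, -0.06, -10.59]
```

carry_out(
  deltas=[
    {"xyz":[-0.015,-0.008,0.003],"dr":[0,0,-5],"grip":0},
    {"xyz":[-0.035,-0.018,0.01],"dr":[0,0,-10.6],"grip":0},
    {"xyz":[-0.05,-0.026,0.02],"dr":[0,0,-10.6],"grip":0},
    {"xyz":[-0.0536,-0.0283,0.03],"dr":[0,0,-10.6],"grip":0},
    {"xyz":[-0.0536,-0.0283,0.0316],"dr":[0,0,-10.6],"grip":0},
    {"xyz":[-0.0536,-0.0283,0.0316],"dr":[0,0,-10.6],"grip":0},
    {"xyz":[-0.0536,-0.0283,0.0316],"dr":[0,0,-10.6],"grip":0},
    {"xyz":[-0.0536,-0.0283,0.0316],"dr":[0,0,-10.6],"grip":0},
  ],
)

```text
time_s: 9.03
position: [0.5464, -0.2815, 0.1702]
orientation: [0.001, 1.0, -0.004, 0.001]
ft_force: [-0.1, -1.5, -1.0]
width: 0.0855
grip_force: 0.0
```

Run:
```python
from h import *
o=env.get_obs(); im=cams.snapshot('wrist'); C=cam('wrist',o); cv2.imwrite('pics/w3.png',im); np.save('pics/w3.npy',np.r_[o['position'],o['orientation']])
h=cv2.cvtColor(im,40); m=cv2.inRange(h,(50,80,50),(85,255,255)); k=cv2.connectedComponentsWithStats(m)
for i in range(1,k[0]):
    if k[2][i,4]>300: print(k[2][i])
print(w2p(C,(.547,-.279,.079)),w2p(C,(.598,-.281,.056)),w2p(C,(.649,-.279,.072)))
go((.547,-.279,.037,0))
```

```text
[    0    26   131   316 20971]
[301 187  31  34 866]
[319.59560356 205.93072   ] [321.52876023 135.20107442] [317.69419443  63.01115105]
now [ 0.5463 -0.2814  0.1701] ang -0.51 t 9.08 w 0.0853 q [-0.6   0.25  1.63 -0.    1.26  0.98] F [-0.8 -0.3  0.4]
(0.547, -0.279, 0.037, 0) xyz [0.0005, -0.0025, 0.1331] dr [0.05, -0.07, -0.51]
```

View pics/w3.png

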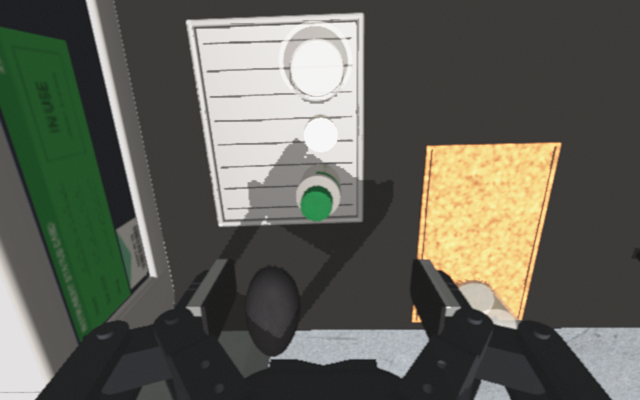

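The green cap is at (316,205), the vial at (320,134) and the beaker rim at (315,60). The buffer bottle therefore sits about 1 mm farther to +y than assumed, so I adjust and descend.

carry_out(
  deltas=[
    {"xyz":[0,-0.0035,0.025],"dr":[0,0,-0.5],"grip":0},
    {"xyz":[0.0005,-0.0035,0.055],"dr":[0,0,-0.5],"grip":0},
    {"xyz":[0.0005,-0.0035,0.085],"dr":[0,0,-0.5],"grip":0},
    {"xyz":[0.0005,-0.0035,0.11],"dr":[0,0,-0.5],"grip":0},
    {"xyz":[0.0005,-0.0035,0.127],"dr":[0,0,-0.5],"grip":0},
    {"xyz":[0.0005,-0.0035,0.133],"dr":[0,0,-0.5],"grip":0.1},
    {"xyz":[0.0005,-0.0035,0.133],"dr":[0,0,-0.5],"grip":0.2},
    {"xyz":[0.0005,-0.0035,0.133],"dr":[0,0,-0.5],"grip":0.3},
    {"xyz":[0.0005,-0.0035,0.133],"dr":[0,0,-0.5],"grip":0.4},
    {"xyz":[0.0005,-0.0035,0.133],"dr":[0,0,-0.5],"grip":0.45},
  ],
)

```text
time_s: 9.92
position: [0.5473, -0.278, 0.0384]
orientation: [0.001, 1.0, 0.0, 0.001]
ft_force: [0.4, 0.4, 0.4]
width: 0.047
grip_force: 0.0
```

carry_out(
  deltas=[
    {"xyz":[0,0,0],"dr":[0,0,0],"grip":0.5},
    {"xyz":[0,0,0],"dr":[0,0,0],"grip":0.55},
    {"xyz":[0,0,0],"dr":[0,0,0],"grip":0.65},
    {"xyz":[0,0,0],"dr":[0,0,0],"grip":0.8},
    {"xyz":[0,0,0],"dr":[0,0,0],"grip":1},
    {"xyz":[0,0,0],"dr":[0,0,0],"grip":1},
    {"xyz":[0,0,0],"dr":[0,0,0],"grip":1},
  ],
  grip_force=35,
)

```text
time_s: 10.5
position: [0.5468, -0.2778, 0.0377]
orientation: [0.001, 1.0, 0.0, 0.001]
ft_force: [-0.8, -0.5, 5.7]
width: 0.0367
grip_force: 35.4
```

```bash
python3 -c "
from h import *
go((.547,-.278,.15,0),(.545,-.449,.15,0))"
```

```text
now [ 0.5468 -0.2778  0.0377] ang 0.01 t 10.5 w 0.0367 q [-0.6   0.41  1.7  -0.    1.03  0.97] F [-0.8 -0.5  5.7]
(0.547, -0.278, 0.15, 0) xyz [0.0004, 0.0003, -0.1123] dr [0.09, -0.1, 0.01]
(0.545, -0.449, 0.15, 0) xyz [-0.002, 0.171, 0.0] dr [0.0, 0.0, 0.0]
```

carry_out(
  deltas=[
    {"xyz":[0,0,-0.006],"dr":[0,0,0],"grip":1},
    {"xyz":[0,0,-0.02],"dr":[0,0,0],"grip":1},
    {"xyz":[0,0.002,-0.04],"dr":[0,0,0],"grip":1},
    {"xyz":[0,0.01,-0.058],"dr":[0,0,0],"grip":1},
    {"xyz":[0,0.025,-0.07],"dr":[0,0,0],"grip":1},
    {"xyz":[-0.001,0.048,-0.076],"dr":[0,0,0],"grip":1},
    {"xyz":[-0.002,0.073,-0.078],"dr":[0,0,0],"grip":1},
    {"xyz":[-0.002,0.098,-0.078],"dr":[0,0,0],"grip":1},
    {"xyz":[-0.002,0.122,-0.074],"dr":[0,0,0],"grip":1},
    {"xyz":[-0.002,0.143,-0.065],"dr":[0,0,0],"grip":1},
  ],
)

```text
time_s: 11.33
position: [0.5447, -0.4223, 0.104]
orientation: [0.001, 1.0, -0.0, 0.001]
ft_force: [0.8, 0.0, 0.5]
width: 0.0364
grip_force: 34.9
```

carry_out(
  deltas=[
    {"xyz":[0,0.015,0.012],"dr":[0,0,0],"grip":1},
    {"xyz":[0,0.023,0.027],"dr":[0,0,0],"grip":1},
    {"xyz":[0,0.028,0.042],"dr":[0,0,0],"grip":1},
    {"xyz":[0,0.028,0.052],"dr":[0,0,0],"grip":1},
    {"xyz":[0,0.028,0.055],"dr":[0,0,0],"grip":1},
    {"xyz":[0,0.028,0.055],"dr":[0,0,0],"grip":1},
    {"xyz":[0,0.028,0.055],"dr":[0,0,0],"grip":1},
  ],
)

```text
time_s: 11.92
position: [0.5444, -0.4473, 0.0466]
orientation: [-0.0, 1.0, 0.001, -0.0]
ft_force: [-0.3, -1.2, -0.7]
width: 0.0366
grip_force: 34.9
```

```bash
python3 -c "
from h import *
go((.545,-.449,.0372,0))"
```

```text
now [ 0.5444 -0.4473  0.0466] ang 0.06 t 11.92 w 0.0366 q [-0.8   0.59  1.43  0.    1.12  0.77] F [-0.3 -1.2 -0.7]
(0.545, -0.449, 0.0372, 0) xyz [0.0006, 0.0017, 0.0094] dr [-0.01, 0.0, 0.06]
```

carry_out(
  deltas=[
    {"xyz":[0,0,0.004],"dr":[0,0,0],"grip":1},
    {"xyz":[0,0,0.007],"dr":[0,0,0],"grip":1},
    {"xyz":[0,0,0.009],"dr":[0,0,0],"grip":1},
    {"xyz":[0,0,0.0095],"dr":[0,0,0],"grip":1},
    {"xyz":[0,0,0.0095],"dr":[0,0,0],"grip":1},
    {"xyz":[0,0,0.0095],"dr":[0,0,0],"grip":1},
  ],
)

```text
time_s: 12.42
position: [0.5441, -0.4481, 0.0369]
orientation: [0.0, 1.0, 0.0, 0.0]
ft_force: [0.4, 0.5, 0.4]
width: 0.0365
grip_force: 34.8
```

carry_out(
  deltas=[
    {"xyz":[0,0,0],"dr":[0,0,0],"grip":0.5},
    {"xyz":[0,0,0],"dr":[0,0,0],"grip":0.3},
    {"xyz":[0,0,0],"dr":[0,0,0],"grip":0},
    {"xyz":[0,0,0],"dr":[0,0,0],"grip":0},
    {"xyz":[0,0,0],"dr":[0,0,0],"grip":0},
    {"xyz":[0,0,0],"dr":[0,0,0],"grip":0},
    {"xyz":[0,0,-0.01],"dr":[0,0,0],"grip":0},
    {"xyz":[0,0,-0.03],"dr":[0,0,0],"grip":0},
    {"xyz":[0,0,-0.06],"dr":[0,0,0],"grip":0},
    {"xyz":[0,0,-0.09],"dr":[0,0,0],"grip":0},
  ],
)

```text
time_s: 13.25
position: [0.5434, -0.4474, 0.1273]
orientation: [-0.001, 1.0, 0.0, -0.001]
ft_force: [0.4, -1.2, -0.1]
width: 0.0854
grip_force: 0.0
```

```bash
python3 -c "
from h import *
go((.649,-.277,.17,0))"
```

```text
now [ 0.5434 -0.4474  0.1273] ang 0.01 t 13.25 w 0.0854 q [-0.8   0.5   1.39  0.    1.25  0.77] F [ 0.4 -1.2 -0.1]
(0.649, -0.277, 0.17, 0) xyz [0.1056, -0.1705, -0.0426] dr [-0.09, 0.09, 0.01]
```

carry_out(
  deltas=[
    {"xyz":[0.01,-0.016,-0.02],"dr":[0,0,0],"grip":0},
    {"xyz":[0.025,-0.04,-0.035],"dr":[0,0,0],"grip":0},
    {"xyz":[0.043,-0.07,-0.0426],"dr":[0,0,0],"grip":0},
    {"xyz":[0.063,-0.102,-0.0426],"dr":[0,0,0],"grip":0},
    {"xyz":[0.083,-0.134,-0.0426],"dr":[0,0,0],"grip":0},
    {"xyz":[0.098,-0.158,-0.0426],"dr":[0,0,0],"grip":0},
    {"xyz":[0.1056,-0.1705,-0.0426],"dr":[0,0,0],"grip":0},
    {"xyz":[0.1056,-0.1705,-0.0426],"dr":[0,0,0],"grip":0},
    {"xyz":[0.1056,-0.1705,-0.0426],"dr":[0,0,0],"grip":0},
    {"xyz":[0.1056,-0.1705,-0.0426],"dr":[0,0,0],"grip":0},
  ],
)

```text
time_s: 14.08
position: [0.649, -0.2787, 0.1696]
orientation: [0.0, 1.0, -0.0, -0.0]
ft_force: [0.1, 0.1, -0.4]
width: 0.0854
grip_force: 0.0
```

Run:
```python
from h import *
o=env.get_obs(); im=cams.snapshot('wrist'); C=cam('wrist',o); cv2.imwrite('pics/w4.png',im[80:330,190:450]); cv2.imwrite('pics/w4b.png',cv2.resize(im[80:330,190:450],None,fx=2.4,fy=2.4,interpolation=2))
for P in((.649,-.277,.072),(.6745,-.277,.072),(.6235,-.277,.072),(.649,-.2515,.072),(.649,-.3025,.072),(.598,-.28,.056)): print(((w2p(C,P)-(190,80))*2.4).round())
go((.649,-.277,.042,0))
```

```text
[314. 297.]
[313. 222.]
[314. 367.]
[236. 297.]
[391. 297.]
[322. 411.]
now [ 0.6488 -0.2791  0.1695] ang -0.07 t 14.13 w 0.0856 q [-0.52  0.46  1.36 -0.    1.32  1.05] F [-0.  -0.6 -0.3]
(0.649, -0.277, 0.042, 0) xyz [0.0002, -0.0022, 0.1275] dr [0.03, 0.02, -0.07]
```

View pics/w4b.png

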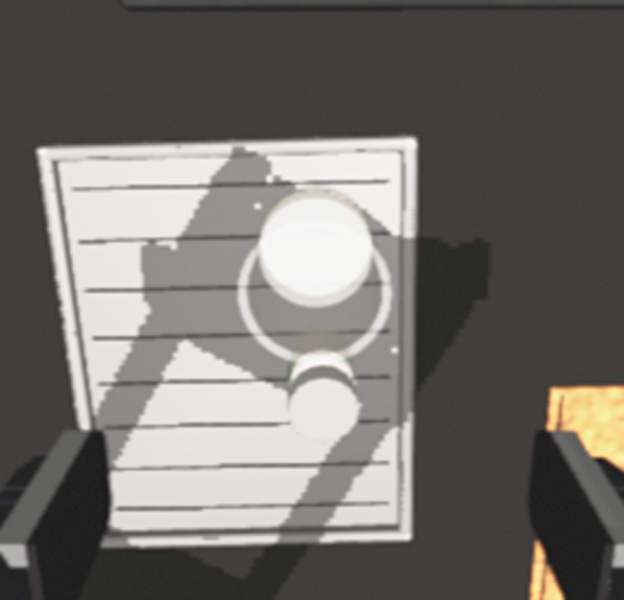

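The rim centre at (314,294) is within 1 mm of prediction, so I grasp the beaker.

carry_out(
  deltas=[
    {"xyz":[0.001,-0.0022,0.025],"dr":[0,0,0],"grip":0},
    {"xyz":[0.001,-0.0022,0.055],"dr":[0,0,0],"grip":0},
    {"xyz":[0.001,-0.0022,0.085],"dr":[0,0,0],"grip":0},
    {"xyz":[0.001,-0.0022,0.11],"dr":[0,0,0],"grip":0},
    {"xyz":[0.001,-0.0022,0.123],"dr":[0,0,0],"grip":0},
    {"xyz":[0.001,-0.0022,0.1275],"dr":[0,0,0],"grip":0.1},
    {"xyz":[0.001,-0.0022,0.1275],"dr":[0,0,0],"grip":0.2},
    {"xyz":[0.001,-0.0022,0.1275],"dr":[0,0,0],"grip":0.27},
    {"xyz":[0.001,-0.0022,0.1275],"dr":[0,0,0],"grip":0.32},
    {"xyz":[0.001,-0.0022,0.1275],"dr":[0,0,0],"grip":0.36},
  ],
  grip_force=30,
)

```text
time_s: 14.97
position: [0.652, -0.2762, 0.0444]
orientation: [0.001, 1.0, 0.0, 0.002]
ft_force: [0.1, 0.2, -0.2]
width: 0.0544
grip_force: 0.0
```

carry_out(
  deltas=[
    {"xyz":[0,0,0],"dr":[0,0,0],"grip":0.4},
    {"xyz":[0,0,0],"dr":[0,0,0],"grip":0.45},
    {"xyz":[0,0,0],"dr":[0,0,0],"grip":0.55},
    {"xyz":[0,0,0],"dr":[0,0,0],"grip":0.8},
    {"xyz":[0,0,0],"dr":[0,0,0],"grip":1},
    {"xyz":[0,0,0],"dr":[0,0,0],"grip":1},
    {"xyz":[0,0,0],"dr":[0,0,0],"grip":1},
  ],
)

```text
time_s: 15.55
position: [0.6517, -0.2761, 0.0438]
orientation: [0.001, 1.0, 0.0, 0.001]
ft_force: [-1.2, -0.9, 5.9]
width: 0.0494
grip_force: 31.0
```

```bash
python3 -c "
from h import *
go((.65,-.277,.17,0),(.476,-.449,.17,0))"
```

```text
now [ 0.6517 -0.2761  0.0438] ang 0.01 t 15.55 w 0.0494 q [-0.51  0.6   1.42 -0.    1.12  1.06] F [-1.2 -0.9  5.9]
(0.65, -0.277, 0.17, 0) xyz [-0.0013, 0.0011, -0.1262] dr [0.09, -0.14, 0.01]
(0.476, -0.449, 0.17, 0) xyz [-0.174, 0.172, 0.0] dr [0.0, 0.0, 0.0]
```

carry_out(
  deltas=[
    {"xyz":[0,0,-0.006],"dr":[0,0,0],"grip":1},
    {"xyz":[0,0,-0.02],"dr":[0,0,0],"grip":1},
    {"xyz":[0,0,-0.04],"dr":[0,0,0],"grip":1},
    {"xyz":[0,0,-0.062],"dr":[0,0,0],"grip":1},
    {"xyz":[0,0,-0.084],"dr":[0,0,0],"grip":1},
    {"xyz":[-0.004,0.004,-0.102],"dr":[0,0,0],"grip":1},
    {"xyz":[-0.014,0.014,-0.114],"dr":[0,0,0],"grip":1},
    {"xyz":[-0.028,0.028,-0.12],"dr":[0,0,0],"grip":1},
    {"xyz":[-0.045,0.045,-0.122],"dr":[0,0,0],"grip":1},
    {"xyz":[-0.063,0.063,-0.122],"dr":[0,0,0],"grip":1},
  ],
)

```text
time_s: 16.38
position: [0.5869, -0.3391, 0.1654]
orientation: [0.0, 1.0, 0.001, 0.001]
ft_force: [-0.0, -1.1, 0.0]
width: 0.049
grip_force: 31.2
```

carry_out(
  deltas=[
    {"xyz":[-0.018,0.018,0],"dr":[0,0,0],"grip":1},
    {"xyz":[-0.037,0.037,0],"dr":[0,0,0],"grip":1},
    {"xyz":[-0.056,0.056,0],"dr":[0,0,0],"grip":1},
    {"xyz":[-0.074,0.073,0],"dr":[0,0,0],"grip":1},
    {"xyz":[-0.09,0.088,0],"dr":[0,0,0],"grip":1},
    {"xyz":[-0.103,0.1,0],"dr":[0,0,0],"grip":1},
    {"xyz":[-0.11,0.107,0],"dr":[0,0,0],"grip":1},
    {"xyz":[-0.113,0.11,0.01],"dr":[0,0,0],"grip":1},
    {"xyz":[-0.113,0.11,0.02],"dr":[0,0,0],"grip":1},
    {"xyz":[-0.113,0.11,0.03],"dr":[0,0,0],"grip":1},
  ],
)

```text
time_s: 17.22
position: [0.4746, -0.4477, 0.1325]
orientation: [-0.0, 1.0, 0.0, -0.0]
ft_force: [0.2, 0.9, -0.9]
width: 0.0491
grip_force: 31.2
```

```bash
python3 -c "
from h import *
go((.4755,-.449,.0435,0))"
```

```text
now [ 0.4746 -0.4477  0.1325] ang 0.01 t 17.22 w 0.0491 q [-0.88  0.38  1.54  0.    1.22  0.69] F [ 0.2  0.9 -0.9]
(0.4755, -0.449, 0.0435, 0) xyz [0.0009, 0.0014, 0.089] dr [-0.05, 0.01, 0.01]
```

carry_out(
  deltas=[
    {"xyz":[0.001,0.001,0.013],"dr":[0,0,0],"grip":1},
    {"xyz":[0.001,0.001,0.028],"dr":[0,0,0],"grip":1},
    {"xyz":[0.001,0.001,0.043],"dr":[0,0,0],"grip":1},
    {"xyz":[0.001,0.001,0.058],"dr":[0,0,0],"grip":1},
    {"xyz":[0.001,0.001,0.069],"dr":[0,0,0],"grip":1},
    {"xyz":[0.001,0.001,0.077],"dr":[0,0,0],"grip":1},
    {"xyz":[0.001,0.001,0.08],"dr":[0,0,0],"grip":1},
    {"xyz":[0.001,0.001,0.08],"dr":[0,0,0],"grip":1},
    {"xyz":[0.001,0.001,0.08],"dr":[0,0,0],"grip":1},
  ],
)

```text
time_s: 17.97
position: [0.4759, -0.4497, 0.0543]
orientation: [0.0, 1.0, 0.0, 0.0]
ft_force: [0.7, -0.1, -0.5]
width: 0.0493
grip_force: 31.2
```

```bash
python3 -c "
from h import *
go((.4755,-.449,.0432,0))"
```

```text
now [ 0.4759 -0.4497  0.0543] ang 0.01 t 17.97 w 0.0493 q [-0.88  0.48  1.58  0.    1.09  0.69] F [ 0.7 -0.1 -0.5]
(0.4755, -0.449, 0.0432, 0) xyz [-0.0004, -0.0007, 0.0111] dr [0.03, -0.03, 0.01]
```

carry_out(
  deltas=[
    {"xyz":[0,0,0.004],"dr":[0,0,0],"grip":1},
    {"xyz":[0,0,0.008],"dr":[0,0,0],"grip":1},
    {"xyz":[0,0,0.01],"dr":[0,0,0],"grip":1},
    {"xyz":[0,0,0.011],"dr":[0,0,0],"grip":1},
    {"xyz":[0,0,0.011],"dr":[0,0,0],"grip":1},
    {"xyz":[0,0,0.011],"dr":[0,0,0],"grip":1},
  ],
)

```text
time_s: 18.47
position: [0.4756, -0.4494, 0.043]
orientation: [0.0, 1.0, 0.0, 0.0]
ft_force: [-0.1, 0.3, -0.6]
width: 0.0493
grip_force: 31.2
```

carry_out(
  deltas=[
    {"xyz":[0,0,0],"dr":[0,0,0],"grip":0.4},
    {"xyz":[0,0,0],"dr":[0,0,0],"grip":0.2},
    {"xyz":[0,0,0],"dr":[0,0,0],"grip":0},
    {"xyz":[0,0,0],"dr":[0,0,0],"grip":0},
    {"xyz":[0,0,0],"dr":[0,0,0],"grip":0},
    {"xyz":[0,0,0],"dr":[0,0,0],"grip":0},
    {"xyz":[0,0,-0.01],"dr":[0,0,0],"grip":0},
    {"xyz":[0,0,-0.03],"dr":[0,0,0],"grip":0},
    {"xyz":[0,0,-0.06],"dr":[0,0,0],"grip":0},
    {"xyz":[0,0,-0.1],"dr":[0,0,0],"grip":0},
  ],
)

```text
time_s: 19.3
position: [0.4741, -0.4476, 0.1412]
orientation: [-0.002, 1.0, 0.0, -0.002]
ft_force: [0.4, -0.8, -0.8]
width: 0.0854
grip_force: 0.0
```

```bash
python3 -c "
from h import *
go((.598,-.28,.15,0))"
```

```text
now [ 0.4741 -0.4476  0.1412] ang 0.01 t 19.3 w 0.0854 q [-0.88  0.37  1.54  0.    1.24  0.69] F [ 0.4 -0.8 -0.8]
(0.598, -0.28, 0.15, 0) xyz [0.1239, -0.1676, -0.0085] dr [-0.27, 0.22, 0.01]
```

carry_out(
  deltas=[
    {"xyz":[0.01,-0.014,-0.008],"dr":[0,0,0],"grip":0},
    {"xyz":[0.028,-0.038,-0.0085],"dr":[0,0,0],"grip":0},
    {"xyz":[0.05,-0.067,-0.0085],"dr":[0,0,0],"grip":0},
    {"xyz":[0.073,-0.098,-0.0085],"dr":[0,0,0],"grip":0},
    {"xyz":[0.096,-0.129,-0.0085],"dr":[0,0,0],"grip":0},
    {"xyz":[0.113,-0.153,-0.0085],"dr":[0,0,0],"grip":0},
    {"xyz":[0.124,-0.1676,-0.0085],"dr":[0,0,0],"grip":0},
    {"xyz":[0.124,-0.1676,-0.0085],"dr":[0,0,0],"grip":0},
    {"xyz":[0.124,-0.1676,-0.0085],"dr":[0,0,0],"grip":0},
    {"xyz":[0.124,-0.1676,-0.0085],"dr":[0,0,0],"grip":0},
  ],
)

```text
time_s: 20.13
position: [0.5993, -0.2823, 0.1519]
orientation: [0.0, 1.0, 0.0, 0.0]
ft_force: [-0.3, -0.1, 0.3]
width: 0.0852
grip_force: 0.0
```

Run:
```python
from h import *
o=env.get_obs(); im=cams.snapshot('wrist'); C=cam('wrist',o)
print(w2p(C,(.598,-.28,.056)),w2p(C,(.6115,-.28,.056)),w2p(C,(.598,-.2935,.056)))
u,v=w2p(C,(.598,-.28,.056)).round().astype(int); a=im[v-60:v+60,u-60:u+60]; print(u-60,v-60)
cv2.imwrite('pics/w5.png',cv2.resize(a,None,fx=4,fy=4,interpolation=2))
go((.598,-.28,.028,0))
```

```text
[319.95125364 206.00019263] [319.88557755 189.64958178] [337.07024359 205.98573936]
260 146
now [ 0.5991 -0.2827  0.1518] ang -0.04 t 20.18 w 0.0854 q [-0.56  0.38  1.5  -0.    1.26  1.01] F [0.3 0.1 0.3]
(0.598, -0.28, 0.028, 0) xyz [-0.0011, -0.0028, 0.1238] dr [0.03, 0.0, -0.04]
```

View pics/w5.png

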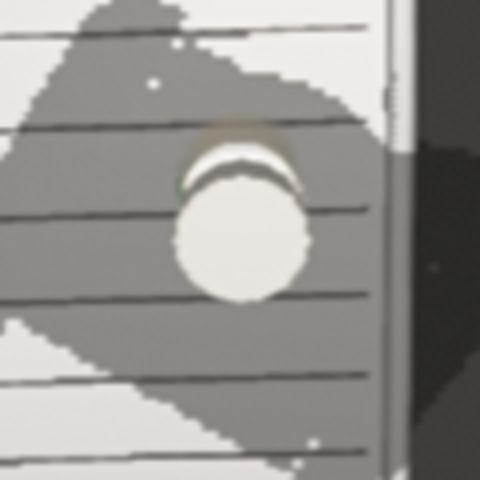

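The vial cap disc sits at (320.5,205.5), matching within 1 mm. I descend and grasp.

carry_out(
  deltas=[
    {"xyz":[-0.0006,-0.0023,0.025],"dr":[0,0,0],"grip":0},
    {"xyz":[-0.0006,-0.0023,0.055],"dr":[0,0,0],"grip":0},
    {"xyz":[-0.0006,-0.0023,0.085],"dr":[0,0,0],"grip":0},
    {"xyz":[-0.0006,-0.0023,0.11],"dr":[0,0,0],"grip":0},
    {"xyz":[-0.0006,-0.0023,0.121],"dr":[0,0,0],"grip":0.1},
    {"xyz":[-0.0006,-0.0023,0.1238],"dr":[0,0,0],"grip":0.2},
    {"xyz":[-0.0006,-0.0023,0.1238],"dr":[0,0,0],"grip":0.35},
    {"xyz":[-0.0006,-0.0023,0.1238],"dr":[0,0,0],"grip":0.45},
    {"xyz":[-0.0006,-0.0023,0.1238],"dr":[0,0,0],"grip":0.55},
    {"xyz":[-0.0006,-0.0023,0.1238],"dr":[0,0,0],"grip":0.6},
  ],
  grip_force=30,
)

```text
time_s: 21.02
position: [0.6003, -0.2803, 0.0299]
orientation: [0.001, 1.0, 0.0, 0.001]
ft_force: [-0.5, 0.3, 0.1]
width: 0.0342
grip_force: 0.0
```

carry_out(
  deltas=[
    {"xyz":[0,0,0],"dr":[0,0,0],"grip":0.65},
    {"xyz":[0,0,0],"dr":[0,0,0],"grip":0.7},
    {"xyz":[0,0,0],"dr":[0,0,0],"grip":0.8},
    {"xyz":[0,0,0],"dr":[0,0,0],"grip":1},
    {"xyz":[0,0,0],"dr":[0,0,0],"grip":1},
    {"xyz":[0,0,0],"dr":[0,0,0],"grip":1},
    {"xyz":[0,0,0],"dr":[0,0,0],"grip":1},
  ],
)

```text
time_s: 21.6
position: [0.5998, -0.2799, 0.029]
orientation: [0.001, 1.0, 0.0, 0.001]
ft_force: [-0.7, 0.6, 6.9]
width: 0.0257
grip_force: 29.3
```

```bash
python3 -c "
from h import *
go((.598,-.28,.36,0),(.496,0,.36,0),(.5,.40,.36,0))"
```

```text
now [ 0.5998 -0.2799  0.029 ] ang 0.02 t 21.6 w 0.0257 q [-0.56  0.52  1.56 -0.    1.05  1.01] F [-0.7  0.6  6.9]
(0.598, -0.28, 0.36, 0) xyz [-0.0012, 0.0005, -0.331] dr [0.06, -0.09, 0.02]
(0.496, 0, 0.36, 0) xyz [-0.102, -0.28, 0.0] dr [0.0, 0.0, 0.0]
(0.5, 0.4, 0.36, 0) xyz [0.004, -0.4, 0.0] dr [0.0, 0.0, 0.0]
```

carry_out(
  deltas=[
    {"xyz":[0,0,-0.006],"dr":[0,0,0],"grip":1},
    {"xyz":[0,0,-0.02],"dr":[0,0,0],"grip":1},
    {"xyz":[0,0,-0.045],"dr":[0,0,0],"grip":1},
    {"xyz":[0,0,-0.075],"dr":[0,0,0],"grip":1},
    {"xyz":[0,0,-0.108],"dr":[0,0,0],"grip":1},
    {"xyz":[0,0,-0.142],"dr":[0,0,0],"grip":1},
    {"xyz":[0,0,-0.177],"dr":[0,0,0],"grip":1},
    {"xyz":[0,0,-0.212],"dr":[0,0,0],"grip":1},
    {"xyz":[0,-0.003,-0.242],"dr":[0,0,0],"grip":1},
    {"xyz":[-0.003,-0.012,-0.267],"dr":[0,0,0],"grip":1},
  ],
)

```text
time_s: 22.43
position: [0.5964, -0.2683, 0.299]
orientation: [0.001, 1.0, -0.0, 0.002]
ft_force: [-0.4, -0.5, 0.4]
width: 0.0263
grip_force: 29.5
```

carry_out(
  deltas=[
    {"xyz":[-0.005,-0.018,-0.018],"dr":[0,0,0],"grip":1},
    {"xyz":[-0.012,-0.043,-0.03],"dr":[0,0,0],"grip":1},
    {"xyz":[-0.02,-0.073,-0.036],"dr":[0,0,0],"grip":1},
    {"xyz":[-0.03,-0.105,-0.036],"dr":[0,0,0],"grip":1},
    {"xyz":[-0.04,-0.138,-0.036],"dr":[0,0,0],"grip":1},
    {"xyz":[-0.05,-0.171,-0.036],"dr":[0,0,0],"grip":1},
    {"xyz":[-0.06,-0.204,-0.036],"dr":[0,0,0],"grip":1},
    {"xyz":[-0.068,-0.237,-0.036],"dr":[0,0,0],"grip":1},
    {"xyz":[-0.074,-0.27,-0.036],"dr":[0,0,0],"grip":1},
    {"xyz":[-0.076,-0.303,-0.036],"dr":[0,0,0],"grip":1},
  ],
)

```text
time_s: 23.27
position: [0.5187, 0.0371, 0.3319]
orientation: [0.0, 1.0, 0.0, 0.001]
ft_force: [-0.1, -0.2, 0.6]
width: 0.0254
grip_force: 29.5
```

carry_out(
  deltas=[
    {"xyz":[0,-0.033,0],"dr":[0,0,0],"grip":1},
    {"xyz":[0,-0.066,0],"dr":[0,0,0],"grip":1},
    {"xyz":[0.002,-0.099,0],"dr":[0,0,0],"grip":1},
    {"xyz":[0.005,-0.132,0],"dr":[0,0,0],"grip":1},
    {"xyz":[0.01,-0.165,0],"dr":[0,0,0],"grip":1},
    {"xyz":[0.015,-0.198,0],"dr":[0,0,0],"grip":1},
    {"xyz":[0.02,-0.231,0],"dr":[0,0,0],"grip":1},
    {"xyz":[0.024,-0.261,0],"dr":[0,0,0],"grip":1},
    {"xyz":[0.026,-0.285,0],"dr":[0,0,0],"grip":1},
    {"xyz":[0.026,-0.303,0],"dr":[0,0,0],"grip":1},
  ],
)

```text
time_s: 24.1
position: [0.5454, 0.3408, 0.3313]
orientation: [-0.0, 1.0, 0.001, 0.0]
ft_force: [-0.0, 0.3, -0.2]
width: 0.0261
grip_force: 29.5
```

```bash
python3 -c "
from h import *
go((.545,.43,.28,0))"
```

```text
now [0.5454 0.3408 0.3313] ang 0.1 t 24.1 w 0.0261 q [0.44 0.22 1.36 0.   1.56 2.  ] F [-0.   0.3 -0.2]
(0.545, 0.43, 0.28, 0) xyz [-0.0002, -0.0892, 0.0513] dr [-0.03, -0.01, 0.1]
```

carry_out(
  deltas=[
    {"xyz":[0,-0.02,0.005],"dr":[0,0,0],"grip":1},
    {"xyz":[0,-0.045,0.015],"dr":[0,0,0],"grip":1},
    {"xyz":[0,-0.068,0.03],"dr":[0,0,0],"grip":1},
    {"xyz":[0,-0.083,0.043],"dr":[0,0,0],"grip":1},
    {"xyz":[0,-0.089,0.05],"dr":[0,0,0],"grip":1},
    {"xyz":[0,-0.089,0.051],"dr":[0,0,0],"grip":1},
    {"xyz":[0,-0.089,0.051],"dr":[0,0,0],"grip":1},
    {"xyz":[0,-0.089,0.051],"dr":[0,0,0],"grip":1},
  ],
)

```text
time_s: 24.77
position: [0.5463, 0.4267, 0.2809]
orientation: [-0.0, 1.0, -0.0, 0.001]
ft_force: [-0.0, -0.1, -0.4]
width: 0.0258
grip_force: 29.5
```

Run:
```python
from h import *
o=env.get_obs(); im=cams.snapshot('wrist'); C=cam('wrist',o); cv2.imwrite('pics/w6.png',im); np.save('pics/w6.npy',np.r_[o['position'],o['orientation']])
print(w2p(C,(.49,.448,.042)))
go()
```

```text
[306.47277944 207.64623188]
now [0.5466 0.4267 0.2813] ang -0.05 t 24.82 w 0.0259 q [ 0.55  0.36  1.28 -0.    1.5   2.12] F [-0.5  0.  -0.4]
```

View pics/w6.png

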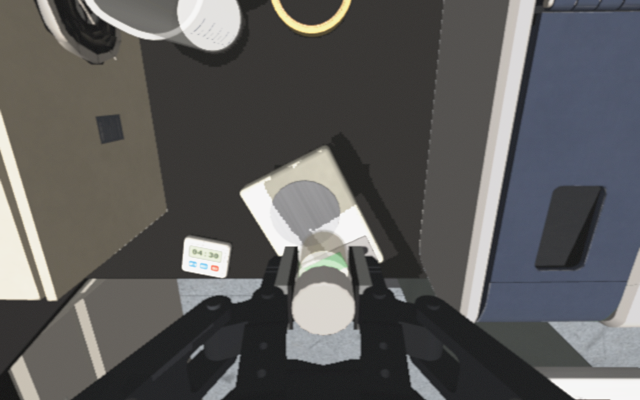

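The pan ellipse is centred at about (306,207), the timer is at (206,257), and the vial is in the grip. I refine the pan centre numerically.

Run:
```python
from h import *
s=np.load('pics/w6.npy'); C=cam('wrist',dict(position=s[:3],orientation=s[3:]))
g=cv2.cvtColor(cv2.imread('pics/w6.png'),6).astype(float)
g=cv2.GaussianBlur(g,(0,0),1.0)
t=np.radians(np.arange(0,360,3)); K,Rm,tc=C
def prof(cx,cy,r):
    P=np.c_[cx+r*np.cos(t),cy+r*np.sin(t),np.full(len(t),.042)]; q=(K@(Rm.T@(P-tc).T)); u=(q[:2]/q[2]).astype(np.float32)
    return cv2.remap(g.astype(np.float32),u[0][None],u[1][None],1)[0]
best=[]
for cx in np.arange(.47,.515,.001):
    for cy in np.arange(.43,.47,.001):
        d=np.minimum(np.abs(prof(cx,cy,.048)-prof(cx,cy,.044)),25); best.append((d.mean(),round(cx,4),round(cy,4)))
best.sort(reverse=True); print(best[:6]); B=np.array(best[:12]); print(B.mean(0))
print(p2w(C,(306,207),.042))
q=np.array([p2w(C,u,.036) for u in((240,193),(325,146))]);print(q)
```

```text
[(np.float32(17.82662), np.float64(0.481), np.float64(0.45)), (np.float32(17.788296), np.float64(0.482), np.float64(0.45)), (np.float32(17.583195), np.float64(0.481), np.float64(0.451)), (np.float32(17.524616), np.float64(0.482), np.float64(0.449)), (np.float32(17.516285), np.float64(0.481), np.float64(0.449)), (np.float32(17.490002), np.float64(0.482), np.float64(0.451))]
[17.4622248   0.49241667  0.44783333]
[0.49088818 0.44859125 0.042     ]
[[0.50798844 0.53349003 0.036     ]
 [0.56821101 0.42417472 0.036     ]]
```

Run:
```python
from h import *
s=np.load('pics/w6.npy'); C=cam('wrist',dict(position=s[:3],orientation=s[3:]))
im=cv2.imread('pics/w6.png')[135:275,230:390]; a=cv2.resize(im,None,fx=4.5,fy=4.2,interpolation=2)
for c,col in(((.481,.45),(0,0,255)),((.491,.448),(255,0,0))):
    P=[(w2p(C,(c[0]+.046*np.cos(t),c[1]+.046*np.sin(t),.042))-(230,135)+.5)*(4.5,4.2) for t in np.linspace(0,6.28,60)]
    for p in P: cv2.circle(a,tuple(int(v) for v in p),1,col,-1)
cv2.imwrite('pics/c6.png',a)
```

```text
(no output)
```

View pics/c6.png

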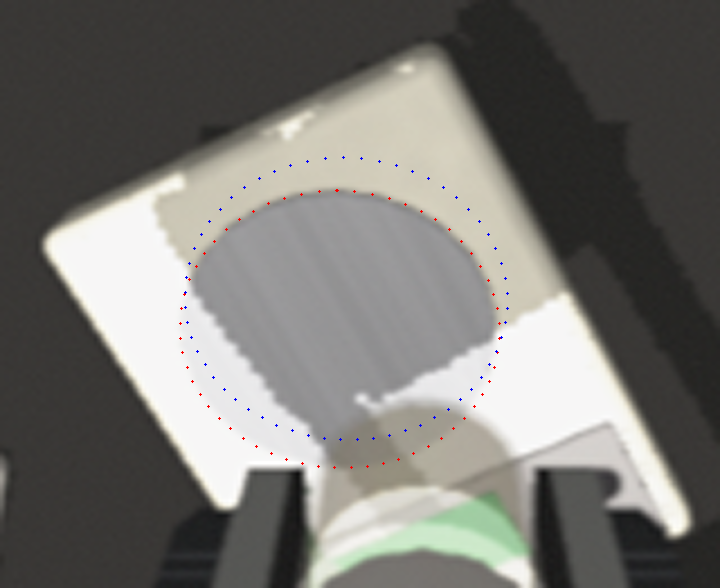

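The red circle at (.481,.450) fits the pan edge. I lower the vial there.

carry_out(
  deltas=[
    {"xyz":[-0.012,-0.005,0.015],"dr":[0,0,0],"grip":1},
    {"xyz":[-0.03,-0.012,0.035],"dr":[0,0,0],"grip":1},
    {"xyz":[-0.048,-0.018,0.06],"dr":[0,0,0],"grip":1},
    {"xyz":[-0.06,-0.022,0.088],"dr":[0,0,0],"grip":1},
    {"xyz":[-0.0646,-0.0233,0.116],"dr":[0,0,0],"grip":1},
    {"xyz":[-0.0646,-0.0233,0.144],"dr":[0,0,0],"grip":1},
    {"xyz":[-0.0646,-0.0233,0.168],"dr":[0,0,0],"grip":1},
    {"xyz":[-0.0646,-0.0233,0.186],"dr":[0,0,0],"grip":1},
    {"xyz":[-0.0646,-0.0233,0.198],"dr":[0,0,0],"grip":1},
    {"xyz":[-0.0646,-0.0233,0.203],"dr":[0,0,0],"grip":1},
  ],
)

```text
time_s: 25.65
position: [0.4811, 0.4497, 0.0754]
orientation: [0.001, 1.0, -0.0, -0.001]
ft_force: [-0.3, -0.4, -0.2]
width: 0.0255
grip_force: 29.5
```

carry_out(
  deltas=[
    {"xyz":[0,0,0],"dr":[0,0,0],"grip":1},
    {"xyz":[0,0,0],"dr":[0,0,0],"grip":1},
    {"xyz":[0,0,0],"dr":[0,0,0],"grip":1},
  ],
)

```text
time_s: 25.9
position: [0.4825, 0.4515, 0.0787]
orientation: [-0.001, 1.0, -0.0, 0.001]
ft_force: [-0.3, -0.0, 1.2]
width: 0.0256
grip_force: 29.5
```

```bash
python3 -c "
from h import *
go((.482,.45,.0672,0))"
```

```text
now [0.4825 0.4515 0.0787] ang -0.01 t 25.9 w 0.0256 q [ 0.63  0.46  1.55 -0.    1.13  2.2 ] F [-0.3 -0.   1.2]
(0.482, 0.45, 0.0672, 0) xyz [-0.0005, 0.0015, 0.0115] dr [-0.11, -0.15, -0.01]
```

carry_out(
  deltas=[
    {"xyz":[0,0.001,0.003],"dr":[0,0,0],"grip":1},
    {"xyz":[0,0.0015,0.006],"dr":[0,0,0],"grip":1},
    {"xyz":[0,0.0015,0.0085],"dr":[0,0,0],"grip":1},
    {"xyz":[0,0.0015,0.0105],"dr":[0,0,0],"grip":1},
    {"xyz":[0,0.0015,0.0112],"dr":[0,0,0],"grip":1},
    {"xyz":[0,0.0015,0.0112],"dr":[0,0,0],"grip":1},
    {"xyz":[0,0.0015,0.0112],"dr":[0,0,0],"grip":1},
  ],
)

```text
time_s: 26.48
position: [0.4814, 0.4494, 0.067]
orientation: [0.0, 1.0, 0.0, 0.0]
ft_force: [-3.1, -3.2, 9.3]
width: 0.0256
grip_force: 30.5
```

carry_out(
  deltas=[
    {"xyz":[0,0,0],"dr":[0,0,0],"grip":0.6},
    {"xyz":[0,0,0],"dr":[0,0,0],"grip":0.4},
    {"xyz":[0,0,0],"dr":[0,0,0],"grip":0.2},
    {"xyz":[0,0,0],"dr":[0,0,0],"grip":0},
    {"xyz":[0,0,0],"dr":[0,0,0],"grip":0},
    {"xyz":[0,0,0],"dr":[0,0,0],"grip":0},
    {"xyz":[0,0,-0.01],"dr":[0,0,0],"grip":0},
    {"xyz":[0,0,-0.03],"dr":[0,0,0],"grip":0},
    {"xyz":[0,0,-0.06],"dr":[0,0,0],"grip":0},
    {"xyz":[0,0,-0.1],"dr":[0,0,0],"grip":0},
  ],
)

```text
time_s: 27.32
position: [0.4794, 0.448, 0.1636]
orientation: [0.002, 1.0, 0.0, -0.002]
ft_force: [-0.4, 0.3, 0.4]
width: 0.0858
grip_force: 0.0
```

carry_out(
  deltas=[
    {"xyz":[0.02,0,-0.03],"dr":[0,0,0],"grip":0},
    {"xyz":[0.04,0,-0.06],"dr":[0,0,0],"grip":0},
    {"xyz":[0.06,0,-0.09],"dr":[0,0,0],"grip":0},
    {"xyz":[0.07,0,-0.12],"dr":[0,0,0],"grip":0},
    {"xyz":[0.07,0,-0.135],"dr":[0,0,0],"grip":0},
    {"xyz":[0.07,0,-0.14],"dr":[0,0,0],"grip":0},
    {"xyz":[0.07,0,-0.14],"dr":[0,0,0],"grip":0},
    {"xyz":[0.07,0,-0.14],"dr":[0,0,0],"grip":0},
  ],
)

```text
time_s: 27.98
position: [0.5506, 0.4492, 0.3045]
orientation: [0.0, 1.0, 0.0, -0.001]
ft_force: [0.4, -0.4, -0.0]
width: 0.0855
grip_force: 0.0
```

Run:
```python
from h import *
o=env.get_obs(); im=cams.snapshot('wrist'); C=cam('wrist',o)
def ring(a,P,r,col):
    for t in np.linspace(0,6.28,60): cv2.circle(a,tuple(int(v) for v in (w2p(C,(P[0]+r*np.cos(t),P[1]+r*np.sin(t),P[2]))-(u-80,v0-70)+.5)*4.2),1,col,-1)
u,v0=w2p(C,(.481,.45,.07)).round().astype(int)
a=cv2.resize(im[v0-70:v0+70,u-80:u+80],None,fx=4.2,fy=4.2,interpolation=2)
ring(a,(.481,.45,.042),.046,(0,0,255)); ring(a,(.481,.45,.094),.0135,(255,0,0))
cv2.imwrite('pics/c7.png',a)
go((.545,0,.33,0),(.476,-.449,.3,0))
```

```text
now [0.5502 0.4491 0.3034] ang 0.03 t 28.03 w 0.0854 q [0.57 0.4  1.19 0.   1.55 2.14] F [ 0.3 -0.4 -0.5]
(0.545, 0, 0.33, 0) xyz [-0.0055, 0.4491, -0.0259] dr [0.09, 0.15, 0.03]
(0.476, -0.449, 0.3, 0) xyz [-0.069, 0.449, 0.03] dr [0.0, 0.0, 0.0]
```

View pics/c7.png

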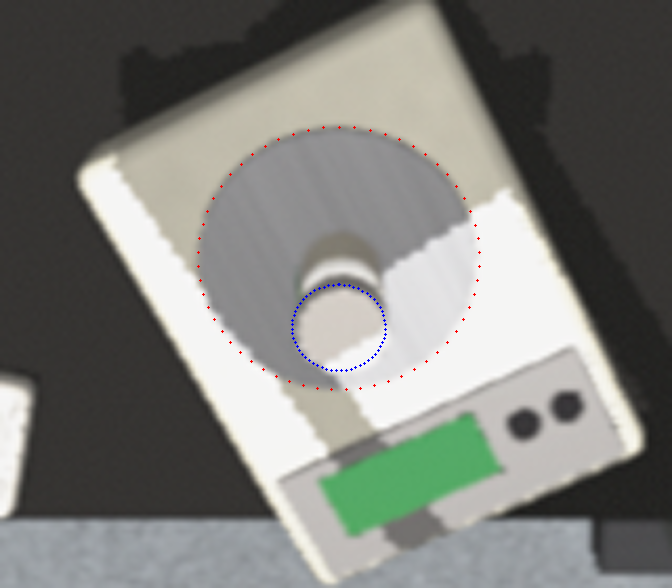

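The vial stands upright with its cap on the predicted circle, so it is centred on the pan. I now return for the beaker.

carry_out(
  deltas=[
    {"xyz":[0,0.015,-0.015],"dr":[0,0,0],"grip":0},
    {"xyz":[0,0.045,-0.027],"dr":[0,0,0],"grip":0},
    {"xyz":[-0.004,0.083,-0.027],"dr":[0,0,0],"grip":0},
    {"xyz":[-0.008,0.121,-0.027],"dr":[0,0,0],"grip":0},
    {"xyz":[-0.012,0.159,-0.027],"dr":[0,0,0],"grip":0},
    {"xyz":[-0.016,0.197,-0.027],"dr":[0,0,0],"grip":0},
    {"xyz":[-0.02,0.235,-0.027],"dr":[0,0,0],"grip":0},
    {"xyz":[-0.024,0.273,-0.027],"dr":[0,0,0],"grip":0},
    {"xyz":[-0.028,0.311,-0.027],"dr":[0,0,0],"grip":0},
    {"xyz":[-0.032,0.349,-0.027],"dr":[0,0,0],"grip":0},
  ],
)

```text
time_s: 28.87
position: [0.5176, 0.099, 0.3302]
orientation: [0.0, 1.0, 0.0, -0.002]
ft_force: [0.9, -0.5, 0.9]
width: 0.0856
grip_force: 0.0
```

carry_out(
  deltas=[
    {"xyz":[-0.003,0.038,0],"dr":[0,0,0],"grip":0},
    {"xyz":[-0.006,0.076,0],"dr":[0,0,0],"grip":0},
    {"xyz":[-0.009,0.114,0],"dr":[0,0,0],"grip":0},
    {"xyz":[-0.012,0.152,0],"dr":[0,0,0],"grip":0},
    {"xyz":[-0.015,0.19,0],"dr":[0,0,0],"grip":0},
    {"xyz":[-0.018,0.228,0],"dr":[0,0,0],"grip":0},
    {"xyz":[-0.021,0.266,0],"dr":[0,0,0],"grip":0},
    {"xyz":[-0.024,0.304,0],"dr":[0,0,0],"grip":0},
    {"xyz":[-0.027,0.342,0.005],"dr":[0,0,0],"grip":0},
    {"xyz":[-0.03,0.38,0.02],"dr":[0,0,0],"grip":0},
  ],
)

```text
time_s: 29.7
position: [0.4891, -0.2813, 0.3126]
orientation: [0.0, 1.0, 0.0, 0.001]
ft_force: [-0.2, -0.1, 1.0]
width: 0.0852
grip_force: 0.0
```

carry_out(
  deltas=[
    {"xyz":[-0.004,0.038,0.03],"dr":[0,0,0],"grip":0},
    {"xyz":[-0.008,0.076,0.06],"dr":[0,0,0],"grip":0},
    {"xyz":[-0.011,0.11,0.09],"dr":[0,0,0],"grip":0},
    {"xyz":[-0.013,0.138,0.115],"dr":[0,0,0],"grip":0},
    {"xyz":[-0.013,0.158,0.135],"dr":[0,0,0],"grip":0},
    {"xyz":[-0.013,0.168,0.15],"dr":[0,0,0],"grip":0},
    {"xyz":[-0.013,0.17,0.155],"dr":[0,0,0],"grip":0},
    {"xyz":[-0.013,0.17,0.155],"dr":[0,0,0],"grip":0},
    {"xyz":[-0.013,0.17,0.155],"dr":[0,0,0],"grip":0},
  ],
)

```text
time_s: 30.45
position: [0.4764, -0.4484, 0.157]
orientation: [-0.001, 1.0, 0.0, -0.0]
ft_force: [0.9, -0.0, 0.6]
width: 0.0853
grip_force: 0.0
```

```bash
python3 -c "
from h import *
go((.4756,-.4494,.043,0))"
```

```text
now [ 0.4764 -0.4484  0.157 ] ang 0.05 t 30.45 w 0.0853 q [-0.88  0.36  1.52  0.    1.26  0.69] F [ 0.9 -0.   0.6]
(0.4756, -0.4494, 0.043, 0) xyz [-0.0007, 0.0012, 0.114] dr [-0.09, 0.05, 0.05]
```

carry_out(
  deltas=[
    {"xyz":[-0.0007,0.001,0.02],"dr":[0,0,0],"grip":0},
    {"xyz":[-0.0007,0.001,0.045],"dr":[0,0,0],"grip":0},
    {"xyz":[-0.0007,0.001,0.07],"dr":[0,0,0],"grip":0},
    {"xyz":[-0.0007,0.001,0.092],"dr":[0,0,0],"grip":0},
    {"xyz":[-0.0007,0.001,0.108],"dr":[0,0,0],"grip":0},
    {"xyz":[-0.0007,0.001,0.114],"dr":[0,0,0],"grip":0},
    {"xyz":[-0.0007,0.001,0.114],"dr":[0,0,0],"grip":0.1},
    {"xyz":[-0.0007,0.001,0.114],"dr":[0,0,0],"grip":0.2},
    {"xyz":[-0.0007,0.001,0.114],"dr":[0,0,0],"grip":0.27},
  ],
)

```text
time_s: 31.2
position: [0.477, -0.4515, 0.046]
orientation: [0.001, 1.0, 0.0, 0.001]
ft_force: [0.2, 0.0, -0.0]
width: 0.0624
grip_force: 0.0
```

```bash
python3 -c "
from h import *
go((.4756,-.4494,.043,0))"
```

```text
now [ 0.477  -0.4515  0.046 ] ang 0.05 t 31.2 w 0.0624 q [-0.88  0.49  1.58  0.    1.07  0.69] F [ 0.2  0.  -0. ]
(0.4756, -0.4494, 0.043, 0) xyz [-0.0014, -0.0021, 0.003] dr [0.16, -0.14, 0.05]
```

carry_out(
  deltas=[
    {"xyz":[0,0,0],"dr":[0,0,0],"grip":0.27},
    {"xyz":[0,0,0],"dr":[0,0,0],"grip":0.27},
    {"xyz":[0,0,0],"dr":[0,0,0],"grip":0.27},
    {"xyz":[0,0,0],"dr":[0,0,0],"grip":0.27},
  ],
)

```text
time_s: 31.53
position: [0.4759, -0.4509, 0.0439]
orientation: [0.0, 1.0, 0.0, 0.0]
ft_force: [0.3, 0.6, 1.1]
width: 0.0624
grip_force: 0.0
```

```bash
python3 -c "
from h import *
go((.4756,-.4494,.043,0))"
```

```text
now [ 0.4759 -0.4509  0.0439] ang 0.01 t 31.53 w 0.0624 q [-0.88  0.49  1.58 -0.    1.07  0.69] F [0.3 0.6 1.1]
(0.4756, -0.4494, 0.043, 0) xyz [-0.0003, -0.0015, 0.0009] dr [0.03, -0.03, 0.01]
```

carry_out(
  deltas=[
    {"xyz":[0,-0.0015,0.0008],"dr":[0,0,0],"grip":0.3},
    {"xyz":[0,-0.0015,0.0008],"dr":[0,0,0],"grip":0.34},
    {"xyz":[0,-0.0015,0.0008],"dr":[0,0,0],"grip":0.38},
    {"xyz":[0,-0.0015,0.0008],"dr":[0,0,0],"grip":0.42},
    {"xyz":[0,-0.0015,0.0008],"dr":[0,0,0],"grip":0.5},
    {"xyz":[0,-0.0015,0.0008],"dr":[0,0,0],"grip":0.7},
    {"xyz":[0,-0.0015,0.0008],"dr":[0,0,0],"grip":1},
    {"xyz":[0,-0.0015,0.0008],"dr":[0,0,0],"grip":1},
    {"xyz":[0,-0.0015,0.0008],"dr":[0,0,0],"grip":1},
  ],
)

```text
time_s: 32.28
position: [0.4757, -0.4493, 0.0427]
orientation: [0.0, 1.0, 0.0, 0.0]
ft_force: [0.0, -1.7, 0.4]
width: 0.0493
grip_force: 31.1
```

carry_out(
  deltas=[
    {"xyz":[0,0,-0.006],"dr":[0,0,0],"grip":1},
    {"xyz":[0,0,-0.02],"dr":[0,0,0],"grip":1},
    {"xyz":[0,0,-0.04],"dr":[0,0,0],"grip":1},
    {"xyz":[0,0,-0.062],"dr":[0,0,0],"grip":1},
    {"xyz":[0,0,-0.084],"dr":[0,0,0],"grip":1},
    {"xyz":[0.004,-0.004,-0.102],"dr":[0,0,0],"grip":1},
    {"xyz":[0.014,-0.014,-0.114],"dr":[0,0,0],"grip":1},
    {"xyz":[0.028,-0.028,-0.12],"dr":[0,0,0],"grip":1},
    {"xyz":[0.045,-0.045,-0.122],"dr":[0,0,0],"grip":1},
    {"xyz":[0.063,-0.063,-0.122],"dr":[0,0,0],"grip":1},
  ],
)

```text
time_s: 33.12
position: [0.54, -0.3855, 0.1666]
orientation: [0.001, 1.0, -0.0, 0.001]
ft_force: [-0.1, -1.0, -0.8]
width: 0.0489
grip_force: 31.2
```

carry_out(
  deltas=[
    {"xyz":[0.018,-0.018,0],"dr":[0,0,0],"grip":1},
    {"xyz":[0.037,-0.037,0],"dr":[0,0,0],"grip":1},
    {"xyz":[0.056,-0.056,0],"dr":[0,0,0],"grip":1},
    {"xyz":[0.074,-0.073,0],"dr":[0,0,0],"grip":1},
    {"xyz":[0.09,-0.088,0],"dr":[0,0,0],"grip":1},
    {"xyz":[0.103,-0.1,0.01],"dr":[0,0,0],"grip":1},
    {"xyz":[0.11,-0.107,0.025],"dr":[0,0,0],"grip":1},
    {"xyz":[0.113,-0.11,0.045],"dr":[0,0,0],"grip":1},
    {"xyz":[0.113,-0.11,0.062],"dr":[0,0,0],"grip":1},
    {"xyz":[0.113,-0.11,0.075],"dr":[0,0,0],"grip":1},
  ],
)

```text
time_s: 33.95
position: [0.6502, -0.2749, 0.0857]
orientation: [-0.001, 1.0, 0.0, -0.002]
ft_force: [-0.3, -0.3, -1.2]
width: 0.0491
grip_force: 31.2
```

```bash
python3 -c "
from h import *
go((.6517,-.2761,.053,0))"
```

```text
now [ 0.6502 -0.2749  0.0857] ang 0.04 t 33.95 w 0.0491 q [-0.51  0.55  1.41 -0.    1.19  1.06] F [-0.3 -0.3 -1.2]
(0.6517, -0.2761, 0.053, 0) xyz [0.0016, 0.0013, 0.0327] dr [-0.11, 0.22, 0.04]
```

carry_out(
  deltas=[
    {"xyz":[0,0,0.01],"dr":[0,0,0],"grip":1},
    {"xyz":[0,0,0.02],"dr":[0,0,0],"grip":1},
    {"xyz":[0,0,0.026],"dr":[0,0,0],"grip":1},
    {"xyz":[0,0,0.03],"dr":[0,0,0],"grip":1},
    {"xyz":[0,0,0.03],"dr":[0,0,0],"grip":1},
    {"xyz":[0,0,0.03],"dr":[0,0,0],"grip":1},
    {"xyz":[0,0,0.03],"dr":[0,0,0],"grip":1},
    {"xyz":[0,0,0.03],"dr":[0,0,0],"grip":1},
    {"xyz":[0,0,0.03],"dr":[0,0,0],"grip":1},
    {"xyz":[0,0,0.03],"dr":[0,0,0],"grip":1},
  ],
)

```text
time_s: 34.78
position: [0.6519, -0.2763, 0.0602]
orientation: [0.0, 1.0, 0.0, 0.0]
ft_force: [0.2, -1.3, 0.2]
width: 0.0493
grip_force: 31.2
```

```bash
python3 -c "
from h import *
go((.6517,-.2761,.044,0))"
```

```text
now [ 0.6519 -0.2763  0.0602] ang 0.01 t 34.78 w 0.0493 q [-0.51  0.58  1.41  0.    1.15  1.06] F [ 0.2 -1.3  0.2]
(0.6517, -0.2761, 0.044, 0) xyz [-0.0002, -0.0002, 0.0162] dr [0.02, -0.04, 0.01]
```

carry_out(
  deltas=[
    {"xyz":[0,0,0.005],"dr":[0,0,0],"grip":1},
    {"xyz":[0,0,0.01],"dr":[0,0,0],"grip":1},
    {"xyz":[0,0,0.013],"dr":[0,0,0],"grip":1},
    {"xyz":[0,0,0.015],"dr":[0,0,0],"grip":1},
    {"xyz":[0,0,0.0162],"dr":[0,0,0],"grip":1},
    {"xyz":[0,0,0.0162],"dr":[0,0,0],"grip":1},
    {"xyz":[0,0,0.0162],"dr":[0,0,0],"grip":1},
    {"xyz":[0,0,0.0162],"dr":[0,0,0],"grip":1},
  ],
)

```text
time_s: 35.45
position: [0.6517, -0.276, 0.0436]
orientation: [-0.0, 1.0, 0.0, -0.0]
ft_force: [-0.8, 0.9, 2.1]
width: 0.0492
grip_force: 31.1
```

carry_out(
  deltas=[
    {"xyz":[0,0,0],"dr":[0,0,0],"grip":0.4},
    {"xyz":[0,0,0],"dr":[0,0,0],"grip":0.2},
    {"xyz":[0,0,0],"dr":[0,0,0],"grip":0},
    {"xyz":[0,0,0],"dr":[0,0,0],"grip":0},
    {"xyz":[0,0,0],"dr":[0,0,0],"grip":0},
    {"xyz":[0,0,0],"dr":[0,0,0],"grip":0},
    {"xyz":[0,0,-0.01],"dr":[0,0,0],"grip":0},
    {"xyz":[0,0,-0.03],"dr":[0,0,0],"grip":0},
    {"xyz":[0,0,-0.06],"dr":[0,0,0],"grip":0},
    {"xyz":[0,0,-0.095],"dr":[0,0,0],"grip":0},
  ],
)

```text
time_s: 36.28
position: [0.6502, -0.2754, 0.1376]
orientation: [-0.001, 1.0, 0.0, -0.002]
ft_force: [1.0, -0.2, 0.7]
width: 0.0854
grip_force: 0.0
```

carry_out(
  deltas=[
    {"xyz":[-0.006,0.01,-0.01],"dr":[0,0,0],"grip":0},
    {"xyz":[-0.02,0.032,-0.01],"dr":[0,0,0],"grip":0},
    {"xyz":[-0.04,0.064,-0.01],"dr":[0,0,0],"grip":0},
    {"xyz":[-0.06,0.096,-0.01],"dr":[0,0,0],"grip":0},
    {"xyz":[-0.08,0.128,-0.01],"dr":[0,0,0],"grip":0},
    {"xyz":[-0.096,0.153,0.005],"dr":[0,0,0],"grip":0},
    {"xyz":[-0.105,0.168,0.02],"dr":[0,0,0],"grip":0},
    {"xyz":[-0.107,0.172,0.03],"dr":[0,0,0],"grip":0},
    {"xyz":[-0.107,0.172,0.03],"dr":[0,0,0],"grip":0},
    {"xyz":[-0.107,0.172,0.03],"dr":[0,0,0],"grip":0},
  ],
)

```text
time_s: 37.12
position: [0.5446, -0.4464, 0.1067]
orientation: [-0.001, 1.0, 0.0, -0.001]
ft_force: [-0.2, 0.1, -0.3]
width: 0.0853
grip_force: 0.0
```

```bash
python3 -c "
from h import *
go((.5441,-.4481,.0369,0))"
```

```text
now [ 0.5446 -0.4464  0.1067] ang 0.03 t 37.12 w 0.0853 q [-0.8   0.52  1.4   0.    1.22  0.77] F [-0.2  0.1 -0.3]
(0.5441, -0.4481, 0.0369, 0) xyz [-0.0004, 0.0019, 0.0698] dr [-0.17, 0.1, 0.03]
```

carry_out(
  deltas=[
    {"xyz":[0,0.001,0.015],"dr":[0,0,0],"grip":0},
    {"xyz":[0,0.001,0.035],"dr":[0,0,0],"grip":0},
    {"xyz":[0,0.001,0.053],"dr":[0,0,0],"grip":0},
    {"xyz":[0,0.001,0.065],"dr":[0,0,0],"grip":0.1},
    {"xyz":[0,0.001,0.069],"dr":[0,0,0],"grip":0.2},
    {"xyz":[0,0.001,0.069],"dr":[0,0,0],"grip":0.3},
    {"xyz":[0,0.001,0.069],"dr":[0,0,0],"grip":0.4},
    {"xyz":[0,0.001,0.069],"dr":[0,0,0],"grip":0.4},
    {"xyz":[0,0.001,0.069],"dr":[0,0,0],"grip":0.4},
    {"xyz":[0,0.001,0.069],"dr":[0,0,0],"grip":0.4},
  ],
)

```text
time_s: 37.95
position: [0.5453, -0.4498, 0.0408]
orientation: [0.001, 1.0, 0.0, 0.001]
ft_force: [-0.3, 0.6, -0.1]
width: 0.0512
grip_force: 0.0
```

```bash
python3 -c "
from h import *
go((.5441,-.4481,.0369,0))"
```

```text
now [ 0.5453 -0.4498  0.0408] ang 0.01 t 37.95 w 0.0512 q [-0.8   0.6   1.42  0.    1.12  0.77] F [-0.3  0.6 -0.1]
(0.5441, -0.4481, 0.0369, 0) xyz [-0.0012, -0.0017, 0.0039] dr [0.08, -0.08, 0.01]
```

carry_out(
  deltas=[
    {"xyz":[-0.001,-0.0015,0.003],"dr":[0,0,0],"grip":0.4},
    {"xyz":[-0.001,-0.0015,0.003],"dr":[0,0,0],"grip":0.4},
    {"xyz":[-0.001,-0.0015,0.003],"dr":[0,0,0],"grip":0.4},
    {"xyz":[-0.001,-0.0015,0.003],"dr":[0,0,0],"grip":0.4},
    {"xyz":[-0.001,-0.0015,0.003],"dr":[0,0,0],"grip":0.4},
    {"xyz":[-0.001,-0.0015,0.003],"dr":[0,0,0],"grip":0.4},
  ],
)

```text
time_s: 38.45
position: [0.5437, -0.4477, 0.0365]
orientation: [0.0, 1.0, 0.0, 0.0]
ft_force: [-0.1, 0.5, -0.1]
width: 0.0514
grip_force: 0.0
```

```bash
python3 -c "
from h import *
go((.5441,-.4481,.0369,0))"
```

```text
now [ 0.5437 -0.4477  0.0365] ang 0.01 t 38.45 w 0.0514 q [-0.8   0.6   1.43 -0.    1.11  0.77] F [-0.1  0.5 -0.1]
(0.5441, -0.4481, 0.0369, 0) xyz [0.0004, 0.0004, -0.0004] dr [0.01, -0.0, 0.01]
```

carry_out(
  deltas=[
    {"xyz":[0.0004,0.0004,-0.0004],"dr":[0,0,0],"grip":0.45},
    {"xyz":[0.0004,0.0004,-0.0004],"dr":[0,0,0],"grip":0.5},
    {"xyz":[0.0004,0.0004,-0.0004],"dr":[0,0,0],"grip":0.55},
    {"xyz":[0.0004,0.0004,-0.0004],"dr":[0,0,0],"grip":0.65},
    {"xyz":[0.0004,0.0004,-0.0004],"dr":[0,0,0],"grip":0.8},
    {"xyz":[0.0004,0.0004,-0.0004],"dr":[0,0,0],"grip":1},
    {"xyz":[0.0004,0.0004,-0.0004],"dr":[0,0,0],"grip":1},
    {"xyz":[0.0004,0.0004,-0.0004],"dr":[0,0,0],"grip":1},
  ],
  grip_force=35,
)

```text
time_s: 39.12
position: [0.5443, -0.4483, 0.0372]
orientation: [0.0, 1.0, 0.0, 0.0]
ft_force: [-0.2, -0.8, 2.4]
width: 0.0366
grip_force: 35.2
```

carry_out(
  deltas=[
    {"xyz":[0,0,-0.006],"dr":[0,0,0],"grip":1},
    {"xyz":[0,0,-0.02],"dr":[0,0,0],"grip":1},
    {"xyz":[0,-0.002,-0.04],"dr":[0,0,0],"grip":1},
    {"xyz":[0,-0.01,-0.058],"dr":[0,0,0],"grip":1},
    {"xyz":[0,-0.025,-0.07],"dr":[0,0,0],"grip":1},
    {"xyz":[0.001,-0.048,-0.076],"dr":[0,0,0],"grip":1},
    {"xyz":[0.002,-0.073,-0.078],"dr":[0,0,0],"grip":1},
    {"xyz":[0.003,-0.098,-0.078],"dr":[0,0,0],"grip":1},
    {"xyz":[0.003,-0.122,-0.074],"dr":[0,0,0],"grip":1},
    {"xyz":[0.003,-0.143,-0.065],"dr":[0,0,0],"grip":1},
  ],
)

```text
time_s: 39.95
position: [0.5481, -0.3042, 0.1044]
orientation: [0.001, 1.0, 0.0, 0.001]
ft_force: [0.3, -0.2, -0.6]
width: 0.0369
grip_force: 34.9
```

carry_out(
  deltas=[
    {"xyz":[0,-0.015,0.01],"dr":[0,0,0],"grip":1},
    {"xyz":[0,-0.023,0.025],"dr":[0,0,0],"grip":1},
    {"xyz":[0,-0.027,0.038],"dr":[0,0,0],"grip":1},
    {"xyz":[0,-0.027,0.045],"dr":[0,0,0],"grip":1},
    {"xyz":[0,-0.027,0.048],"dr":[0,0,0],"grip":1},
    {"xyz":[0,-0.027,0.048],"dr":[0,0,0],"grip":1},
    {"xyz":[0,-0.027,0.048],"dr":[0,0,0],"grip":1},
    {"xyz":[0,-0.027,0.048],"dr":[0,0,0],"grip":1},
    {"xyz":[0,-0.027,0.048],"dr":[0,0,0],"grip":1},
    {"xyz":[0,-0.027,0.048],"dr":[0,0,0],"grip":1},
  ],
)

```text
time_s: 40.78
position: [0.5474, -0.2787, 0.0545]
orientation: [0.0, 1.0, -0.0, 0.0]
ft_force: [0.4, 0.3, -1.0]
width: 0.0365
grip_force: 34.9
```

```bash
python3 -c "
from h import *
go((.5468,-.2778,.0378,0))"
```

```text
now [ 0.5474 -0.2787  0.0545] ang -0.02 t 40.78 w 0.0365 q [-0.6   0.39  1.69 -0.    1.06  0.97] F [ 0.4  0.3 -1. ]
(0.5468, -0.2778, 0.0378, 0) xyz [-0.0007, -0.0009, 0.0167] dr [0.04, -0.06, -0.02]
```

carry_out(
  deltas=[
    {"xyz":[-0.0007,-0.0009,0.005],"dr":[0,0,0],"grip":1},
    {"xyz":[-0.0007,-0.0009,0.01],"dr":[0,0,0],"grip":1},
    {"xyz":[-0.0007,-0.0009,0.013],"dr":[0,0,0],"grip":1},
    {"xyz":[-0.0007,-0.0009,0.0155],"dr":[0,0,0],"grip":1},
    {"xyz":[-0.0007,-0.0009,0.0167],"dr":[0,0,0],"grip":1},
    {"xyz":[-0.0007,-0.0009,0.0167],"dr":[0,0,0],"grip":1},
    {"xyz":[-0.0007,-0.0009,0.0167],"dr":[0,0,0],"grip":1},
    {"xyz":[-0.0007,-0.0009,0.0167],"dr":[0,0,0],"grip":1},
  ],
)

```text
time_s: 41.45
position: [0.5463, -0.2771, 0.038]
orientation: [-0.0, 1.0, 0.0, -0.0]
ft_force: [-3.7, 2.3, 8.5]
width: 0.037
grip_force: 34.4
```

carry_out(
  deltas=[
    {"xyz":[0,0,0],"dr":[0,0,0],"grip":0.5},
    {"xyz":[0,0,0],"dr":[0,0,0],"grip":0.3},
    {"xyz":[0,0,0],"dr":[0,0,0],"grip":0},
    {"xyz":[0,0,0],"dr":[0,0,0],"grip":0},
    {"xyz":[0,0,0],"dr":[0,0,0],"grip":0},
    {"xyz":[0,0,0],"dr":[0,0,0],"grip":0},
    {"xyz":[0,0,-0.01],"dr":[0,0,0],"grip":0},
    {"xyz":[0,0,-0.03],"dr":[0,0,0],"grip":0},
    {"xyz":[0,0,-0.065],"dr":[0,0,0],"grip":0},
    {"xyz":[0,0,-0.105],"dr":[0,0,0],"grip":0},
  ],
)

```text
time_s: 42.28
position: [0.5447, -0.2761, 0.1413]
orientation: [-0.001, 1.0, 0.0, -0.002]
ft_force: [1.8, -0.4, 0.6]
width: 0.0856
grip_force: 0.0
```

carry_out(
  deltas=[
    {"xyz":[-0.008,0.01,-0.03],"dr":[0,0,7],"grip":0},
    {"xyz":[-0.025,0.03,-0.045],"dr":[0,0,14],"grip":0},
    {"xyz":[-0.045,0.055,-0.045],"dr":[0,0,21],"grip":0},
    {"xyz":[-0.068,0.082,-0.045],"dr":[0,0,28],"grip":0},
    {"xyz":[-0.09,0.109,-0.045],"dr":[0,0,35],"grip":0},
    {"xyz":[-0.112,0.135,-0.045],"dr":[0,0,42],"grip":0},
    {"xyz":[-0.13,0.156,-0.045],"dr":[0,0,49],"grip":0},
    {"xyz":[-0.14,0.168,-0.045],"dr":[0,0,56],"grip":0},
    {"xyz":[-0.143,0.171,-0.045],"dr":[0,0,63],"grip":0},
    {"xyz":[-0.143,0.171,-0.045],"dr":[0,0,70],"grip":0},
  ],
)

```text
time_s: 43.12
position: [0.402, -0.4497, 0.188]
orientation: [0.0, 0.817, -0.577, 0.0]
ft_force: [0.6, -0.4, -0.0]
width: 0.0857
grip_force: 0.0
```

```bash
python3 -c "
from h import *
go((.4042,-.449,.15,-80))"
```

```text
now [ 0.402  -0.4497  0.188 ] ang -70.48 t 43.12 w 0.0857 q [-0.97  0.21  1.64 -0.    1.29  1.83] F [ 0.6 -0.4 -0. ]
(0.4042, -0.449, 0.15, -80) xyz [0.0, -0.0023, 0.038] dr [0.0, -0.05, 9.52]
```

carry_out(
  deltas=[
    {"xyz":[0,-0.0022,0.01],"dr":[0,0,6],"grip":0},
    {"xyz":[0,-0.0022,0.025],"dr":[0,0,9.5],"grip":0},
    {"xyz":[0,-0.0022,0.04],"dr":[0,0,9.5],"grip":0},
    {"xyz":[0,-0.0022,0.06],"dr":[0,0,9.5],"grip":0},
    {"xyz":[0,-0.0022,0.082],"dr":[0,0,9.5],"grip":0},
    {"xyz":[0,-0.0022,0.104],"dr":[0,0,9.5],"grip":0},
    {"xyz":[0,-0.0022,0.12],"dr":[0,0,9.5],"grip":0},
    {"xyz":[0,-0.0022,0.128],"dr":[0,0,9.5],"grip":0},
    {"xyz":[0,-0.0022,0.128],"dr":[0,0,9.5],"grip":0},
  ],
)

```text
time_s: 43.87
position: [0.4046, -0.4462, 0.0574]
orientation: [-0.0, 0.769, -0.639, -0.002]
ft_force: [-0.5, 0.4, 0.0]
width: 0.0852
grip_force: 0.0
```

carry_out(
  deltas=[
    {"xyz":[0,0,0],"dr":[0,0,0],"grip":0},
    {"xyz":[0,0,0],"dr":[0,0,0],"grip":0},
    {"xyz":[0,0,0],"dr":[0,0,0],"grip":0},
    {"xyz":[0,0,0],"dr":[0,0,0],"grip":0},
    {"xyz":[0,0,0],"dr":[0,0,0],"grip":0},
  ],
)

```text
time_s: 44.28
position: [0.4058, -0.448, 0.0601]
orientation: [0.0, 0.769, -0.639, 0.001]
ft_force: [-0.0, 0.0, -0.4]
width: 0.0851
grip_force: 0.0
```

```bash
python3 -c "
from h import *
go((.4042,-.449,.0588,-80))"
```

```text
now [ 0.4058 -0.448   0.0601] ang -79.49 t 44.28 w 0.0851 q [-0.97  0.36  1.72 -0.    1.06  1.99] F [-0.   0.  -0.4]
(0.4042, -0.449, 0.0588, -80) xyz [0.0007, 0.0018, 0.0013] dr [-0.04, -0.09, 0.51]
```

carry_out(
  deltas=[
    {"xyz":[0.0007,0.0018,0.0013],"dr":[0,0,0.5],"grip":0.1},
    {"xyz":[0.0007,0.0018,0.0013],"dr":[0,0,0.5],"grip":0.15},
    {"xyz":[0.0007,0.0018,0.0013],"dr":[0,0,0.5],"grip":0.2},
    {"xyz":[0.0007,0.0018,0.0013],"dr":[0,0,0.5],"grip":0.25},
    {"xyz":[0.0007,0.0018,0.0013],"dr":[0,0,0.5],"grip":0.3},
    {"xyz":[0.0007,0.0018,0.0013],"dr":[0,0,0.5],"grip":0.35},
    {"xyz":[0.0007,0.0018,0.0013],"dr":[0,0,0.5],"grip":0.5},
    {"xyz":[0.0007,0.0018,0.0013],"dr":[0,0,0.5],"grip":0.8},
    {"xyz":[0.0007,0.0018,0.0013],"dr":[0,0,0.5],"grip":1},
    {"xyz":[0.0007,0.0018,0.0013],"dr":[0,0,0.5],"grip":1},
  ],
  grip_force=40,
)

```text
time_s: 45.12
position: [0.4039, -0.4485, 0.058]
orientation: [0.0, 0.766, -0.643, 0.0]
ft_force: [0.9, 1.0, 1.9]
width: 0.0563
grip_force: 42.1
```

carry_out(
  deltas=[
    {"xyz":[0,0,0],"dr":[0,0,0],"grip":1},
    {"xyz":[0,0,-0.006],"dr":[0,0,0],"grip":1},
    {"xyz":[0,0,-0.02],"dr":[0,0,0],"grip":1},
    {"xyz":[0,0,-0.038],"dr":[0,0,0],"grip":1},
    {"xyz":[0,0,-0.06],"dr":[0,0,0],"grip":1},
    {"xyz":[0,0,-0.082],"dr":[0,0,0],"grip":1},
    {"xyz":[-0.003,-0.004,-0.104],"dr":[0,0,0],"grip":1},
    {"xyz":[-0.01,-0.012,-0.122],"dr":[0,0,0],"grip":1},
    {"xyz":[-0.021,-0.026,-0.134],"dr":[0,0,0],"grip":1},
    {"xyz":[-0.034,-0.042,-0.14],"dr":[0,0,0],"grip":1},
  ],
)

```text
time_s: 45.95
position: [0.4399, -0.4087, 0.2016]
orientation: [0.001, 0.766, -0.643, 0.002]
ft_force: [0.2, 0.8, -1.6]
width: 0.0567
grip_force: 42.9
```

carry_out(
  deltas=[
    {"xyz":[-0.015,-0.018,0],"dr":[0,0,0],"grip":1},
    {"xyz":[-0.031,-0.038,0],"dr":[0,0,0],"grip":1},
    {"xyz":[-0.048,-0.059,0],"dr":[0,0,0],"grip":1},
    {"xyz":[-0.066,-0.081,0],"dr":[0,0,0],"grip":1},
    {"xyz":[-0.084,-0.103,0],"dr":[0,0,0],"grip":1},
    {"xyz":[-0.101,-0.124,0],"dr":[0,0,0],"grip":1},
    {"xyz":[-0.118,-0.146,0],"dr":[0,0,0],"grip":1},
    {"xyz":[-0.133,-0.164,0],"dr":[0,0,0],"grip":1},
    {"xyz":[-0.144,-0.177,0],"dr":[0,0,0],"grip":1},
    {"xyz":[-0.151,-0.186,0],"dr":[0,0,0],"grip":1},
  ],
)

```text
time_s: 46.78
position: [0.5972, -0.2247, 0.1986]
orientation: [-0.0, 0.767, -0.642, 0.0]
ft_force: [-1.1, -0.0, -1.6]
width: 0.0563
grip_force: 43.0
```

```bash
python3 -c "
from h import *
go((.5967,-.227,.0755,-80))"
```

```text
now [ 0.5972 -0.2247  0.1986] ang -79.89 t 46.78 w 0.0563 q [-0.48  0.28  1.54  0.    1.32  2.48] F [-1.1 -0.  -1.6]
(0.5967, -0.227, 0.0755, -80) xyz [0.0022, 0.0009, 0.1231] dr [-0.03, 0.01, 0.11]
```

carry_out(
  deltas=[
    {"xyz":[0.001,0,0.008],"dr":[0,0,0],"grip":1},
    {"xyz":[0.002,0,0.025],"dr":[0,0,0],"grip":1},
    {"xyz":[0.002,0,0.045],"dr":[0,0,0],"grip":1},
    {"xyz":[0.002,0,0.066],"dr":[0,0,0],"grip":1},
    {"xyz":[0.002,0,0.086],"dr":[0,0,0],"grip":1},
    {"xyz":[0.002,0,0.103],"dr":[0,0,0],"grip":1},
    {"xyz":[0.002,0,0.115],"dr":[0,0,0],"grip":1},
    {"xyz":[0.002,0,0.12],"dr":[0,0,0],"grip":1},
    {"xyz":[0.002,0,0.12],"dr":[0,0,0],"grip":1},
    {"xyz":[0.002,0,0.12],"dr":[0,0,0],"grip":1},
  ],
)

```text
time_s: 47.62
position: [0.5967, -0.2292, 0.0784]
orientation: [-0.0, 0.766, -0.643, 0.0]
ft_force: [0.6, -0.2, -1.2]
width: 0.0563
grip_force: 43.0
```

carry_out(
  deltas=[
    {"xyz":[0,0,0],"dr":[0,0,0],"grip":1},
    {"xyz":[0,0,0],"dr":[0,0,0],"grip":1},
    {"xyz":[0,0,0],"dr":[0,0,0],"grip":1},
    {"xyz":[0,0,0],"dr":[0,0,0],"grip":1},
  ],
)

```text
time_s: 47.95
position: [0.597, -0.2287, 0.0787]
orientation: [-0.0, 0.766, -0.643, 0.001]
ft_force: [0.6, 0.4, -2.4]
width: 0.0558
grip_force: 43.0
```

```bash
python3 -c "
from h import *
go((.5967,-.227,.0592,-80))"
```

```text
now [ 0.597  -0.2287  0.0787] ang -79.98 t 47.95 w 0.0558 q [-0.49  0.41  1.61  0.    1.12  2.48] F [ 0.6  0.4 -2.4]
(0.5967, -0.227, 0.0592, -80) xyz [-0.0018, 0.0, 0.0195] dr [-0.06, -0.05, 0.02]
```

carry_out(
  deltas=[
    {"xyz":[-0.0017,0,0.006],"dr":[0,0,0],"grip":1},
    {"xyz":[-0.0017,0,0.012],"dr":[0,0,0],"grip":1},
    {"xyz":[-0.0017,0,0.016],"dr":[0,0,0],"grip":1},
    {"xyz":[-0.0017,0,0.0185],"dr":[0,0,0],"grip":1},
    {"xyz":[-0.0017,0,0.0195],"dr":[0,0,0],"grip":1},
    {"xyz":[-0.0017,0,0.0195],"dr":[0,0,0],"grip":1},
    {"xyz":[-0.0017,0,0.0195],"dr":[0,0,0],"grip":1},
    {"xyz":[-0.0017,0,0.0195],"dr":[0,0,0],"grip":1},
  ],
)

```text
time_s: 48.62
position: [0.5961, -0.2267, 0.0589]
orientation: [0.0, 0.766, -0.643, -0.0]
ft_force: [-3.0, 3.1, 6.1]
width: 0.056
grip_force: 43.4
```

carry_out(
  deltas=[
    {"xyz":[0,0,0],"dr":[0,0,0],"grip":0.3},
    {"xyz":[0,0,0],"dr":[0,0,0],"grip":0.2},
    {"xyz":[0,0,0],"dr":[0,0,0],"grip":0},
    {"xyz":[0,0,0],"dr":[0,0,0],"grip":0},
    {"xyz":[0,0,0],"dr":[0,0,0],"grip":0},
    {"xyz":[0,0,0],"dr":[0,0,0],"grip":0},
    {"xyz":[0,0,-0.01],"dr":[0,0,0],"grip":0},
    {"xyz":[0,0,-0.03],"dr":[0,0,0],"grip":0},
    {"xyz":[0,0,-0.06],"dr":[0,0,0],"grip":0},
    {"xyz":[0,0,-0.1],"dr":[0,0,0],"grip":0},
  ],
)

```text
time_s: 49.45
position: [0.5942, -0.2259, 0.1567]
orientation: [0.001, 0.766, -0.643, -0.003]
ft_force: [-0.4, -0.7, -0.0]
width: 0.086
grip_force: 0.0
```

```bash
python3 -c "
from h import *
go((.6055,-.3138,.3002,-74.53))"
```

```text
now [ 0.5942 -0.2259  0.1567] ang -79.99 t 49.45 w 0.086 q [-0.49  0.32  1.57  0.    1.26  2.48] F [-0.4 -0.7 -0. ]
(0.6055, -0.3138, 0.3002, -74.53) xyz [0.088, 0.0049, -0.1438] dr [0.26, 0.23, -5.46]
```

carry_out(
  deltas=[
    {"xyz":[0.005,0,-0.03],"dr":[0,0,-1],"grip":0},
    {"xyz":[0.02,0.001,-0.06],"dr":[0,0,-3],"grip":0},
    {"xyz":[0.045,0.002,-0.09],"dr":[0,0,-5.4],"grip":0},
    {"xyz":[0.07,0.003,-0.12],"dr":[0,0,-5.4],"grip":0},
    {"xyz":[0.086,0.003,-0.14],"dr":[0,0,-5.4],"grip":0},
    {"xyz":[0.087,0.003,-0.143],"dr":[0,0,-5.4],"grip":0},
    {"xyz":[0.087,0.003,-0.143],"dr":[0,0,-5.4],"grip":0},
    {"xyz":[0.087,0.003,-0.143],"dr":[0,0,-5.4],"grip":0},
    {"xyz":[0.087,0.003,-0.143],"dr":[0,0,-5.4],"grip":0},
  ],
)

```text
time_s: 50.2
position: [0.6077, -0.3116, 0.2991]
orientation: [-0.0, 0.796, -0.606, -0.002]
ft_force: [-1.0, -0.4, -0.5]
width: 0.0852
grip_force: 0.0
```

Run:
```python
from h import *
go()
o=env.get_obs(); im=cams.snapshot('wrist'); C=cam('wrist',o)
old=cv2.imread('pics/w1.png'); s=np.load('pics/w1.npy'); C0=cam('wrist',dict(position=s[:3],orientation=s[3:]))
for f,c in((old,C0),(im,C)):
    h=cv2.cvtColor(f,40)
    for lo,hi,z in(((25,150,100),(35,255,255),.108),((55,100,60),(85,255,255),.079)):
        m=cv2.inRange(h,lo,hi)[130:275,230:400]; k=cv2.connectedComponentsWithStats(m); i=1+np.argmax(k[2][1:,4]); b=k[2][i]; print((b[:4]+[230,130,0,0]).tolist(),p2w(c,k[3][i]+(230,130),z).round(4))
cv2.imwrite('pics/fin.png',np.hstack([cv2.resize(a[125:275,235:405],None,fx=2.3,fy=2.3,interpolation=2) for a in(old,im)]))
```

```text
now [ 0.6077 -0.3116  0.2991] ang -74.54 t 50.2 w 0.0852 q [-0.59  0.33  1.28  0.    1.53  2.28] F [-1.  -0.4 -0.5]
[296, 233, 29, 27] [ 0.5966 -0.2268  0.108 ]
[351, 197, 19, 22] [ 0.5479 -0.2787  0.079 ]
[298, 230, 30, 28] [ 0.596  -0.2275  0.108 ]
[353, 196, 20, 22] [ 0.5475 -0.2777  0.079 ]
```

View pics/fin.png

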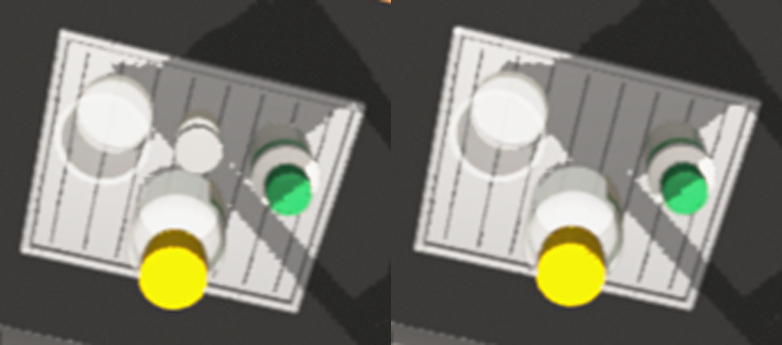

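The before and after views match: both caps are within about 1 mm, the beaker is in the same place, the vial is gone from the tray and everything is upright.

```bash
python3 -c "
from workcell import env
print(env.job_done())"
```

```text
the job is handed in; nothing more can be done
None
```

The job is handed in: the vial stands centred on the balance pan, and both bottles and the beaker are back upright on the tray (bottles within about 1 mm by camera, beaker matched by eye), with the timer and mouse left alone, in about 50 s of the 134 s allowed.

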